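# Open and refill the tea rack on the breakfast bar

### The arm

A 7-joint arm with a two-finger parallel gripper is mounted at the origin on the work surface. World frame = base frame: x ahead of the robot, y to its left, z up, the work surface at z = 0. Lengths are in m, angles in rad, forces in N, time in s.
With the tool pointing down it reaches from about 0.35 to 0.9 m from the base axis. Payload 8.1 kg.
Tool frame: the origin (TCP) lies on the centre line of the jaws, within the pads' length; the fingertips stand 11 mm ahead of it and the grasp point (between the pads) lies 8 mm behind it (arm.nose_length is the distance from the TCP to the fingertips, in m); z points along the fingers, y is the line along which they close (so a half turn about z gives the same grasp; the last joint's range is limited). The gripper opens to 92 mm and grips with 3 to 60 N. Pads are 19 mm wide; open, the fingers measure 130 mm over their backs; the gripper's body (75 mm by 190 mm) begins 47 mm behind the grasp point.
Start: joints at [1.238, 0.434, 0.025, 1.573, -0.012, 1.134, -0.075], TCP at [0.142, -0.609, 0.238] pointing down, gripper open.
Joint ranges: [-2.62, 2.62], [-0.44, 2.09], [-1.27, 1.32], [0.08, 2.57], [-1.32, 4.46], [0.12, 2], [-2.74, 2.74]. Speed limits (rad/s): [2.22, 2.22, 3.01, 3.01, 3.14, 3.14, 3.14].

### API

Orientations are given as a rotation vector (axis times angle).
In Python, from cell import arm gives the robot as it stands.
- The arm moves only by the tool jog_arm, never from a script. Its argument "moves" is a list of rows, each a list of 4 numbers: the shift along the tool's x, y, z in m, then the turn about the tool's z in rad. In form: [[tx, ty, tz, spin], ...]. A call has 1 to 20 rows; each row is the pose to reach, as a shift and turn from the pose commanded when the call began, along the tool's axes at that moment; what a row does not reach only later rows make up. A row lasts 1/8 s, in which the tool goes at most 62.5 mm and 10.7 degrees, less where a joint would pass 70% of its speed; a pose out of reach is approached as far as the arm can. A call with a gripper value outside its range is refused whole. "hand" is the finger opening in m, from 0 to 0.0918, set as the call begins (left out, the last holds). The fingers move at their own pace and stop on an object; "newtons" is the grip in N (left out, the last holds). Time passes only in rows, so rows that repeat a pose let the fingers close. It gives the time, the measured TCP pose, the force, the opening and the grip force at its end, in the units of the state.
- arm.observe(): the state, without advancing time (a new reading comes with each control period).
- arm.get_image(name): name is "scene" or "top" or "wrist"; returns a dict with "color" (400x640x3 uint8, red, green, blue), "z_map" (400x640 float32, m along the optical axis (not along the pixel's ray), 0 where there is no reading), "fx", "fy", "cx", "cy" (pixels), "rvec" (rotation vector, rad) and "tvec" (3), from world to camera coordinates, as OpenCV has them. Camera axes: x right, y down, z forward; pixel columns grow to the right and rows downward; lengths in m; the calibration is good to about 2 mm. A picture is of the moment at which its call begins.
- arm.sign_off(): hands the job in; it is judged then, once.
The state is a dict: "clock": time; "joints": joint angles; "dq": joint speeds; "joint_efforts": joint torques, N m; "position": TCP position; "ee_rot": TCP orientation; "force": force on the tool from outside, world axes, zero at the start; "ft_torque": the same for the moment, N m; "width": opening from 0.0 (shut) to 1.0 (fully open); "gripper_force": force on a finger pad.
Only numpy, scipy, OpenCV 4.12 (cv2) and the standard library are available. Lean on these libraries where they do the work, as an engineer would, in place of code of your own. Each camera call takes 0.05 s, during which the arm holds its last target. There are 200 camera calls.

### The job

Get the tea rack ready for breakfast: draw the red-handled pin out of the latch and lay it in the rack's brass side notch with its shank still pointing the same way, then swing the retaining bar well open, about a quarter turn or more, and stand one spare tin from the tray in every empty pocket. Leave the tins already in the rack where they are and any surplus spares standing on the tray, and when every pocket is full swing the bar fully shut again over the tins, with the pin left parked in its notch. Do not disturb the mugs and the dish.

Things in the scene. Friction and masses are not known exactly. Their poses are not given: they have to be found in the camera images.
- rack: fixed wooden tea rack, open box 162 mm (x, away from the robot) by 240 mm (y), 38 mm high; 2 x 3 pockets each 72 mm square, floor 6 mm thick, centred at x -39, +39 and y -78, 0, +78 mm. Origin: centre of its underside. Dark steel latch block 44 x 30 mm at x 0, y -170, top at 121 mm. Pivot post of the bar at x 0, y 145 mm.
- bore (a point): where the centre of the pin's handle sits while the pin is home in the latch (axes as the rack's; 105 mm above the worktop). The bore, 13 mm square, runs along the rack's y through the block and a lug on the bar's end; the pin comes out towards the rack's -y and its tip is clear of the block after 70 mm
- notch (a point): centre of the pin's handle when the pin lies parked in the side notch, shank to the rack's +y (axes as the rack's; 75 mm above the worktop). The notch is two brass V forks open at the top, 36 mm wide at the mouth, 8 mm thick, at 35 and 77 mm towards +y from this point, fork tops 87 mm above the worktop
- pin: loose latch pin: red square handle 22 x 22 x 50 mm and a steel shank 10 mm across and 72 mm long. Origin at the centre of the handle; +y is the way the shank points, its tip is 97 mm from the origin. 70 g
- pin_tip (a point): the tip of the pin's shank
- bar (a joint): hinge of the aluminium bar lying over the middle of the rack: 50 mm wide, underside 92 and top 100 mm above the worktop, from 15 mm beyond the pivot to 295 mm on the free side. It swings level: 0 rad is shut, it grows as the free end goes away from the robot (anticlockwise from above), stop at 1.85. It stays where left; the pin locks it
- bar_knob (a point): on the axis of the round black knob on the bar (22 mm across, 28 mm high, from 100 to 128 mm above the worktop, 90 mm from the pivot), at 114 mm above the worktop; it moves with the bar
- tray: fixed dark wooden tray 270 mm (x) by 250 mm (y), rim 16 mm high, floor 7 mm thick. Origin at the centre of its underside
- tin1: tea tin: green cylinder 60 mm across and 50 mm high with a white lid band, and on its lid a round pale wooden knob 22 mm across and 26 mm high (76 mm in all). Origin at the centre of its underside, z up. If present it stands from the start in the pocket at rack x -39, y -78 mm; if absent, that pocket is empty
- tin2: tea tin: green cylinder 60 mm across and 50 mm high with a white lid band, and on its lid a round pale wooden knob 22 mm across and 26 mm high (76 mm in all). Origin at the centre of its underside, z up. If present it stands from the start in the pocket at rack x -39, y +0 mm; if absent, that pocket is empty
- tin3: tea tin: green cylinder 60 mm across and 50 mm high with a white lid band, and on its lid a round pale wooden knob 22 mm across and 26 mm high (76 mm in all). Origin at the centre of its underside, z up. If present it stands from the start in the pocket at rack x -39, y +78 mm; if absent, that pocket is empty
- tin4: tea tin: green cylinder 60 mm across and 50 mm high with a white lid band, and on its lid a round pale wooden knob 22 mm across and 26 mm high (76 mm in all). Origin at the centre of its underside, z up. If present it stands from the start in the pocket at rack x +39, y -78 mm; if absent, that pocket is empty
- tin5: tea tin: green cylinder 60 mm across and 50 mm high with a white lid band, and on its lid a round pale wooden knob 22 mm across and 26 mm high (76 mm in all). Origin at the centre of its underside, z up. If present it stands from the start in the pocket at rack x +39, y +0 mm; if absent, that pocket is empty
- tin6: tea tin: green cylinder 60 mm across and 50 mm high with a white lid band, and on its lid a round pale wooden knob 22 mm across and 26 mm high (76 mm in all). Origin at the centre of its underside, z up. If present it stands from the start in the pocket at rack x +39, y +78 mm; if absent, that pocket is empty
- spare1: spare tea tin: green cylinder 60 mm across and 50 mm high with a white lid band, and on its lid a round pale wooden knob 22 mm across and 26 mm high (76 mm in all). Origin at the centre of its underside, z up. Stands on the tray at the start
- spare2: spare tea tin: green cylinder 60 mm across and 50 mm high with a white lid band, and on its lid a round pale wooden knob 22 mm across and 26 mm high (76 mm in all). Origin at the centre of its underside, z up. Stands on the tray at the start
- spare3: spare tea tin: green cylinder 60 mm across and 50 mm high with a white lid band, and on its lid a round pale wooden knob 22 mm across and 26 mm high (76 mm in all). Origin at the centre of its underside, z up. Stands on the tray at the start
- spare4: spare tea tin: green cylinder 60 mm across and 50 mm high with a white lid band, and on its lid a round pale wooden knob 22 mm across and 26 mm high (76 mm in all). Origin at the centre of its underside, z up. Stands on the tray at the start
- spare5: spare tea tin: green cylinder 60 mm across and 50 mm high with a white lid band, and on its lid a round pale wooden knob 22 mm across and 26 mm high (76 mm in all). Origin at the centre of its underside, z up. Stands on the tray at the start
- mug1: bystander: steel mug 76 mm across, 80 mm high
- mug2: bystander: blue tin mug 76 mm across, 80 mm high
- dish: bystander: white ceramic dish 110 mm across, 30 mm high

How it is judged:
By the outcome, as a careful person would: the job done as asked, in the order asked, and still so for the second after the job is handed in, with the robot touching nothing.
Of tin1, tin2, tin3, tin4, tin5, tin6 only 1 to 3 are there at a start; the rules pass over those that are not, and their reading is None.
At some moment in a run one of spare1, spare2, spare3, spare4, spare5 may be knocked a few centimetres aside while the robot is not near it.
It also fails if it takes over 210 s, if anything falls off the work surface, if the arm or the gripper's body presses on something with over 40 N, if the wrist force passes 120 N, or if a joint passes its speed limit or range.

## Working session

There is one attempt and no reset: what is moved stays moved. The work goes in short steps, Python scripts to look and compute and a tool call to move; the robot and the scene stay as the last step left them, time stands still between calls to the robot, and variables do not carry over. Pictures are saved under pics/ and viewed, at most 14 in all, crops included, and the job is handed in when it is done.

Besides the shell and the picture viewer there is one more tool, called after ">>>" by a JSON object that holds its "api" and its "payload". jog_arm: Moves the arm, as the interface text tells. Its arguments: {"type":"object","properties":{"moves":{"type":"array"},"hand":{"type":"number"},"newtons":{"type":"number"}},"required":["moves"]}

```bash
ls; mkdir -p pics
python3 - <<'E'
from cell import arm
import cv2,numpy as np
s=arm.observe();print({k:np.round(v,3) for k,v in s.items()})
for n in("top","scene"):
    d=arm.get_image(n);cv2.imwrite(f"pics/{n}0.png",d["color"][:,:,::-1]);np.savez(f"{n}0.npz",**d)
    R=cv2.Rodrigues(np.array(d["rvec"]))[0];print(n,d["fx"],d["cx"],d["cy"],-R.T@d["tvec"],R)
E
```

```text
pics
{'clock': np.float64(0.0), 'joints': array([ 1.238,  0.435,  0.025,  1.574, -0.012,  1.134, -0.075]), 'dq': array([-0.   ,  0.   ,  0.   , -0.   ,  0.   , -0.002,  0.002]), 'joint_efforts': array([-1.0000e-03, -6.6785e+01,  9.8500e-01, -3.1446e+01, -6.1000e-02,
        4.3000e-02,  0.0000e+00]), 'position': array([ 0.142, -0.608,  0.237]), 'ee_rot': array([-3.119e+00, -3.600e-01,  1.000e-03]), 'force': array([-0.146, -0.523, -0.939]), 'ft_torque': array([0.03 , 0.018, 0.02 ]), 'gripper_force': np.float64(0.0), 'width': np.float64(0.997)}
top 387.4002636850758 319.1587166395387 196.71243079977427 [0.38660269 0.01555738 1.06191853] [[-0.00439095 -0.99989388 -0.01389041]
 [-0.98165598  0.00695773 -0.1905338 ]
 [ 0.19061022  0.01279898 -0.98158236]]
scene 443.94487548827954 320.792010792907 194.91040546609634 [1.16142012 0.11437891 1.11774903] [[-0.12755052  0.99182676 -0.00324721]
 [ 0.8611402   0.10911843 -0.49651861]
 [-0.49210611 -0.06612751 -0.86802   ]]
```

View pics/top0.png

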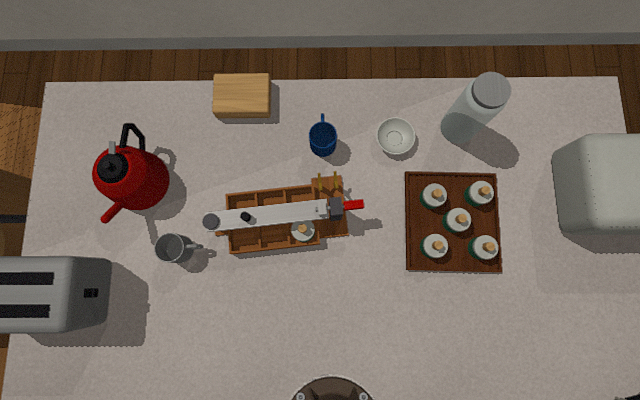

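View pics/scene0.png

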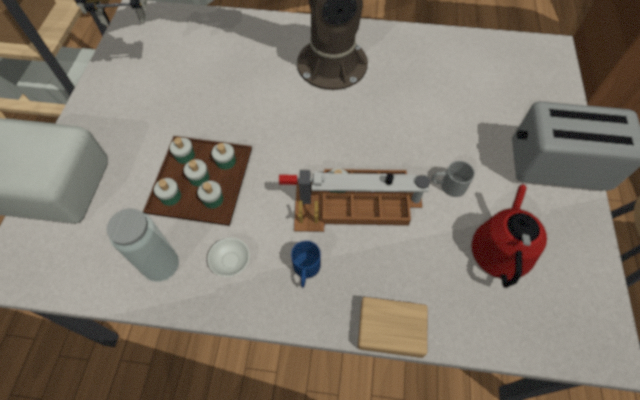

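Top view: rack around (285,220) with a tin at (303,230), pin handle at (354,205), notch at about (328,187), bar knob at (245,217), and five spares on the tray around (452,220). I'll enlarge the rack and measure.

```bash
cat > h.py <<'E'
import cv2,numpy as np
def R(d): return cv2.Rodrigues(np.array(d["rvec"],float))[0]
def ray(d,u,v,z):
    "pixel -> world point on plane z"
    r=R(d).T; c=-r@d["tvec"]; w=r@np.array([(u-d["cx"])/d["fx"],(v-d["cy"])/d["fy"],1.0])
    return c+w*(z-c[2])/w[2]
def cloud(d):
    v,u=np.mgrid[:400,:640]; z=d["z_map"]
    p=np.stack([(u-d["cx"])/d["fx"]*z,(v-d["cy"])/d["fy"]*z,z],-1)
    w=(p-np.array(d["tvec"]))@R(d); w[z==0]=np.nan; return w
def hsv(d): return cv2.cvtColor(np.ascontiguousarray(d["color"]),cv2.COLOR_RGB2HSV)
def blobs(m,a=15):
    n,l,s,c=cv2.connectedComponentsWithStats(m.astype(np.uint8))
    return [(c[i],s[i,4],l==i) for i in range(1,n) if s[i,4]>=a]
E
python3 - <<'E'
from h import *
np.set_printoptions(precision=4,suppress=True)
for n in("top","scene"):
    d=dict(np.load(f"{n}0.npz"));W=cloud(d);H=hsv(d)
    roi=(W[...,0]>.2)&(W[...,0]<.75)&(W[...,1]<.35)&(W[...,1]>-.7)
    red=roi&((H[...,0]<5)|(H[...,0]>175))&(H[...,1]>180)&(H[...,2]>80)
    for c,a,m in blobs(red,30):
        q=W[m];print(n,"red",c,a,np.nanmedian(q,0),np.nanpercentile(q,[2,98],axis=0).ravel())
        ys,xs=np.nonzero(m);print(cv2.minAreaRect(np.c_[xs,ys].astype(np.float32)))
    blk=roi&(H[...,2]<45)
    for c,a,m in blobs(blk,30): print("dark",c,a,np.nanmedian(W[m],0))
    kn=roi&(H[...,0]>8)&(H[...,0]<22)&(H[...,1]>60)&(H[...,2]>120)&(W[...,2]>.055)
    for c,a,m in blobs(kn,12): print("knob",c,a,np.nanmedian(W[m],0),ray(d,*c,.078))
    # bar top plane
    bar=roi&(abs(W[...,2]-.1)<.006)&(H[...,1]<60)
    for c,a,m in blobs(bar,200):
        q=W[m][:,:2].astype(np.float32);print("bar",a,cv2.minAreaRect(q))
    b=(slice(150,270),slice(190,390)) if n=="top" else (slice(140,250),slice(260,480))
    cv2.imwrite(f"pics/{n}0c.png",cv2.resize(d["color"][b][:,:,::-1],None,fx=3.6,fy=3.6,interpolation=cv2.INTER_CUBIC))
E
```

```text
top red [353.236  204.2112] 161 [ 0.5512 -0.0559  0.1154] [ 0.54   -0.08    0.1109  0.5615 -0.0336  0.1195]
((353.2200012207031, 204.03997802734375), (8.626703262329102, 19.374725341796875), 81.8698959350586)
dark [314.6667 150.3   ] 30 [0.718  0.0413 0.0251]
dark [441.4286 174.9524] 42 [ 0.6508 -0.3131  0.0073]
dark [470.1765 175.5882] 34 [ 0.6477 -0.3904  0.007 ]
dark [491.459  202.7213] 61 [ 0.57   -0.446   0.0074]
dark [438.6127 207.6901] 142 [ 0.5574 -0.3013  0.0071]
dark [474.2167 204.2167] 60 [ 0.5646 -0.393   0.0113]
dark [245.4328 216.4776] 67 [0.5209 0.2089 0.1275]
dark [335.4667 217.1833] 60 [ 0.5259 -0.0129  0.0607]
dark [462.1405 231.9174] 121 [ 0.4912 -0.3589  0.0071]
dark [437.4795 256.6438] 73 [ 0.422  -0.285   0.0071]
dark [490.5172 260.1034] 87 [ 0.4159 -0.4289  0.0064]
knob [336.25   182.1875] 16 [ 0.6174 -0.0159  0.0737] [ 0.6159 -0.0163  0.078 ]
knob [485.4237 189.5085] 59 [ 0.5919 -0.3992  0.0823] [ 0.5936 -0.4009  0.078 ]
knob [437.5079 192.3492] 63 [ 0.5868 -0.2762  0.0817] [ 0.587  -0.2773  0.078 ]
knob [462.1129 217.5323] 62 [ 0.5207 -0.3347  0.0816] [ 0.521
[... 838 characters left out ...]
 ]
knob [193.1029 164.9559] 68 [ 0.5229 -0.3312  0.0825] [ 0.5209 -0.3331  0.078 ]
knob [337.6471 171.0588] 17 [0.4931 0.0729 0.0822] [0.4902 0.072  0.078 ]
knob [162.8472 183.9583] 72 [ 0.594  -0.3971  0.0833] [ 0.5921 -0.3987  0.078 ]
knob [207.2787 186.6393] 61 [ 0.5868 -0.2733  0.0833] [ 0.5851 -0.2756  0.078 ]
knob [315.6154 206.2308] 39 [0.6091 0.0259 0.0775] [0.6081 0.0259 0.078 ]
knob [299.6667 208.4615] 39 [ 0.6179 -0.0154  0.0792] [ 0.6201 -0.0151  0.078 ]
bar 291 ((0.614392101764679, -0.624342679977417), (0.07601265609264374, 0.24563170969486237), 71.21248626708984)
bar 1623 ((0.5263820886611938, 0.16030530631542206), (0.053687043488025665, 0.30705201625823975), 6.078032970428467)
```

View pics/top0c.png

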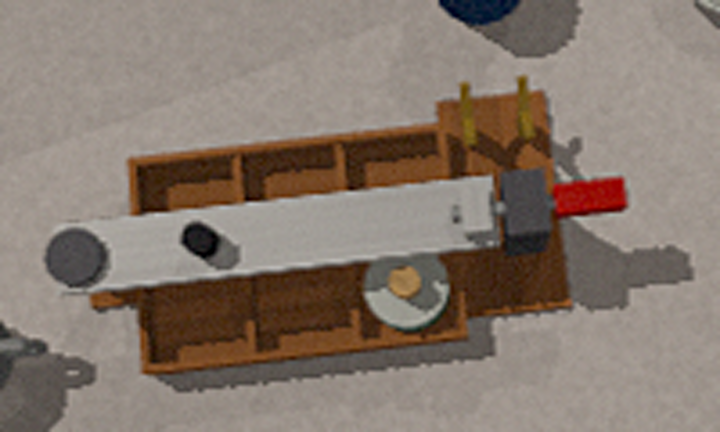

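View pics/scene0c.png

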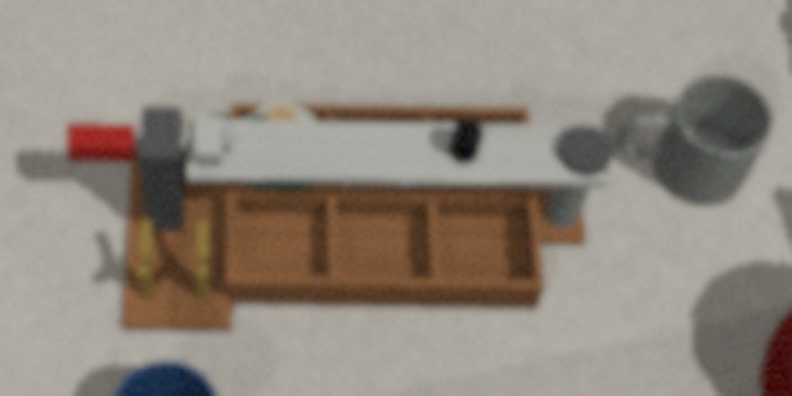

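The rack holds only tin1, at crop (405,285), so five pockets are empty and all five spares are needed. The measured heights match what was given. Next I'll fit the forks and the free space near the tray.

```bash
cat >> h.py <<'E'
PSI=np.radians(6.1); XD=np.array([np.cos(PSI),np.sin(PSI)]); YD=np.array([-np.sin(PSI),np.cos(PSI)])
O=np.array([.5290,.1530])
def rk(x,y): return O+x*XD+y*YD
def to_rk(p): q=np.asarray(p)[...,:2]-O; return np.stack([q@XD,q@YD],-1)
from scipy.spatial.transform import Rotation as Ro
def row(s,x,y,z,th,rev=0):
    "row from state s to the world pose, tool down, tool-x yaw th deg"
    M=Ro.from_rotvec(s["ee_rot"]).as_matrix()
    t=M.T@(np.array([x,y,z])-s["position"])
    cur=np.degrees(np.arctan2(M[1,0],M[0,0])); sp=-((th-cur+180)%360-180)
    return np.round([*t,np.radians(sp)],4).tolist(), round(cur,2)
E
python3 - <<'E'
from h import *
from cell import arm
np.set_printoptions(precision=4,suppress=True)
for n in("top","scene"):
    d=dict(np.load(f"{n}0.npz"));W=cloud(d);H=hsv(d)
    r=to_rk(W); roi=(r[...,0]>.02)&(r[...,0]<.13)&(r[...,1]<-.12)&(r[...,1]>-.24)
    f=roi&(W[...,2]>.05)&(W[...,2]<.092)&(H[...,0]>12)
    for c,a,m in blobs(f,8):
        q=r[m];print(n,"fork",c,a,q.min(0),q.max(0),"z",W[m][:,2].min(),W[m][:,2].max())
        top=m&(W[...,2]>.081); print("  tops",np.round(r[top],3).tolist()[:14])
    post=(abs(r[...,1]-.145)<.03)&(abs(r[...,0])<.03)
    print("post z",np.nanmedian(W[post],0),np.nanmax(W[post][:,2]))
    far=(W[...,0]>.6)&(W[...,0]<.85)&(W[...,1]<-.2)&(W[...,1]>-.55)&(W[...,2]>.05)&(W[...,2]<.3)
    for c,a,m in blobs(far,100): print("bottle",c,a,np.nanmin(W[m],0),np.nanmax(W[m],0))
print(rk(0,-.21),rk(.067,-.211))
E
```

```text
top fork [335.625  179.1429] 56 [ 0.0542 -0.1815] [ 0.0969 -0.1732] z 0.05505090719081003 0.08787834626578109
  tops [[0.097, -0.175], [0.097, -0.177], [0.096, -0.18], [0.095, -0.175], [0.094, -0.177], [0.094, -0.18], [0.092, -0.174], [0.092, -0.177], [0.091, -0.179], [0.09, -0.174], [0.089, -0.177], [0.09, -0.179], [0.061, -0.173], [0.059, -0.176]]
top fork [319.7736 181.0755] 53 [ 0.0534 -0.1392] [ 0.0969 -0.1313] z 0.0657918382616196 0.08713065630901567
  tops [[0.097, -0.133], [0.096, -0.136], [0.096, -0.138], [0.094, -0.133], [0.094, -0.135], [0.093, -0.138], [0.092, -0.132], [0.091, -0.135], [0.091, -0.138], [0.089, -0.137], [0.087, -0.132], [0.086, -0.134], [0.063, -0.132], [0.059, -0.131]]
post z [0.505  0.2922 0.1008] 0.11150128340855373
bottle [478.087 103.957] 2723 [ 0.7436 -0.4133  0.0501] [ 0.8379 -0.3172  0.2441]
bottle [480.254 184.881] 126 [ 0.6    -0.4281  0.0519] [ 0.6218 -0.3705  0.0845]
scene fork [305.4118 193.5882] 17 [ 0.02   -0.1767] [ 0.0227 -0.1536] z 0.05050313901061985 0.09106350133744157
  tops [[0.02, -0.156], [0.021, -0.159], [0.021, -0.154], [0.022, -0
[... 442 characters left out ...]
74], [0.061, -0.179], [0.058, -0.176], [0.059, -0.174], [0.062, -0.179], [0.062, -0.174]]
scene fork [315.5536 208.4464] 56 [ 0.0542 -0.1391] [ 0.0977 -0.1311] z 0.05007661619563806 0.09028958611471893
  tops [[0.054, -0.137], [0.055, -0.134], [0.054, -0.131], [0.058, -0.136], [0.055, -0.134], [0.057, -0.131], [0.059, -0.136], [0.058, -0.134], [0.059, -0.131], [0.061, -0.134], [0.062, -0.131], [0.063, -0.136], [0.066, -0.136], [0.084, -0.133]]
post z [0.522  0.2938 0.0632] 0.11449425751606379
bottle [163.4577 192.8099] 142 [ 0.6    -0.4265  0.0502] [ 0.6219 -0.3714  0.0906]
bottle [139.6731 241.0714] 2998 [ 0.745  -0.4109  0.0502] [ 0.8434 -0.3168  0.2468]
[ 0.5513 -0.0558] [ 0.618  -0.0497]
```

Run:
```python
from h import *
from cell import arm
s=arm.observe();p=rk(0,-.218)
print(row(s,*p,.19,96.1),row(s,*p,.103,96.1))
```

```text
([0.5232, -0.4367, 0.0476, -1.4475], np.float64(13.16)) ([0.5232, -0.4366, 0.1346, -1.4475], np.float64(13.16))
```

>>> {"api": "jog_arm", "payload": {"moves": [[0.523, -0.437, 0.048, -1.4475], [0.523, -0.437, 0.048, -1.4475], [0.523, -0.437, 0.048, -1.4475], [0.523, -0.437, 0.048, -1.4475], [0.523, -0.437, 0.048, -1.4475], [0.523, -0.437, 0.048, -1.4475], [0.523, -0.437, 0.048, -1.4475], [0.523, -0.437, 0.048, -1.4475], [0.523, -0.437, 0.048, -1.4475], [0.523, -0.437, 0.048, -1.4475], [0.523, -0.437, 0.048, -1.4475], [0.523, -0.437, 0.048, -1.4475], [0.523, -0.437, 0.048, -1.4475], [0.523, -0.437, 0.048, -1.4475], [0.523, -0.437, 0.048, -1.4475], [0.523, -0.437, 0.048, -1.4475]], "hand": 0.06}}

```text
clock: 2.1
position: [0.5519, -0.0648, 0.1899]
ee_rot: [2.101, 2.335, -0.0]
force: [-1.0, 0.2, 0.1]
width: 0.65
gripper_force: 0.0
```

Run:
```python
from h import *
from cell import arm
s=arm.observe();print(s["clock"],s["position"],s["force"],s["joints"])
print(row(s,*rk(0,-.218),.103,96.1))
d=arm.get_image("wrist");np.savez("w1.npz",**d);cv2.imwrite("pics/w1.png",d["color"][:,:,::-1])
W=cloud(d);H=hsv(d)
red=((H[...,0]<5)|(H[...,0]>175))&(H[...,1]>180)&(H[...,2]>80)
for c,a,m in blobs(red,200):
    q=W[m];t=q[q[:,2]>.11];r=to_rk(t);print(c,a,np.nanmedian(q,0),"rk",np.percentile(r,[1,99],axis=0))
```

```text
2.1 [ 0.55185078 -0.06482733  0.18988787] [-1.02050464  0.16498355  0.05128722] [ 0.39455608  0.42103853 -0.50750673  1.77403615  0.23760406  1.00731977
 -0.0986298 ]
([0.0011, 0.0004, 0.0869, -0.0014], np.float64(96.02))
[326.5391363 206.8097166] 1482 [ 0.55085099 -0.0557489   0.11508928] rk [[-0.01089296 -0.23474769]
 [ 0.00986526 -0.18766634]]
```

View pics/w1.png

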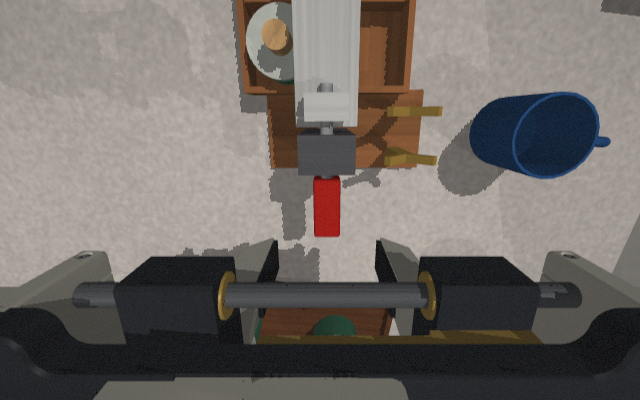

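The wrist view has the red handle centred at (327,207), in line with the jaws. I'll descend, grip and pull it out in steps.

>>> {"api": "jog_arm", "payload": {"moves": [[0.001, 0, 0.05, 0], [0.001, 0, 0.075, 0], [0.001, 0, 0.087, 0], [0.001, 0, 0.087, 0]]}}

```text
clock: 2.65
position: [0.5519, -0.063, 0.1025]
ee_rot: [-2.1, -2.336, 0.001]
force: [-0.6, -0.1, 0.5]
width: 0.654
gripper_force: 0.0
```

>>> {"api": "jog_arm", "payload": {"moves": [[0, 0, 0, 0], [0, 0, 0, 0], [0, 0, 0, 0], [0, 0, 0, 0], [0, 0, 0, 0], [0, 0, 0, 0]], "hand": 0.0, "newtons": 30}}

```text
clock: 3.4
position: [0.5521, -0.0631, 0.1028]
ee_rot: [2.1, 2.336, 0.0]
force: [-0.4, 0.7, 2.2]
width: 0.233
gripper_force: 30.0
```

Run:
```python
from h import *
from cell import arm
s=arm.observe();print(s["clock"],s["position"],s["force"],s["ft_torque"],s["width"]*.0918)
p=np.array(s["position"][:2])
for dy in(.02,.09): print(row(s,*(p-dy*YD),s["position"][2],96.1))
```

```text
3.4 [ 0.5520575  -0.06306227  0.10283591] [-0.3867593   0.68919424  2.15521156] [-0.00480749 -0.10015961  0.03958094] 0.02142350938882694
([-0.02, 0.0, 0.0, -0.0002], np.float64(96.09))
([-0.09, 0.0, 0.0, -0.0002], np.float64(96.09))
```

>>> {"api": "jog_arm", "payload": {"moves": [[-0.006, 0, 0, 0], [-0.014, 0, 0, 0], [-0.022, 0, 0, 0], [-0.032, 0, 0, 0], [-0.045, 0, 0, 0], [-0.06, 0, 0, 0], [-0.075, 0, 0, 0], [-0.09, 0, 0, 0], [-0.09, 0, 0, 0], [-0.09, 0, 0, 0]]}}

```text
clock: 4.65
position: [0.5615, -0.152, 0.1026]
ee_rot: [-2.1, -2.336, -0.0]
force: [0.4, 0.2, -1.4]
width: 0.234
gripper_force: 30.0
```

Run:
```python
from h import *
from cell import arm
np.set_printoptions(precision=4,suppress=True)
s=arm.observe();print(s["clock"],s["position"],s["force"],s["width"])
for n in("top","scene","wrist"):
  d=arm.get_image(n);W=cloud(d);H=hsv(d);r=to_rk(W)
  red=((H[...,0]<5)|(H[...,0]>175))&(H[...,1]>180)&(H[...,2]>60)&(W[...,1]<.05)&(W[...,1]>-.3)
  for c,a,m in blobs(red,20):print(n,c,a,np.nanpercentile(np.c_[r,W[...,2:].reshape(400,640,1)] [m] if 0 else r[m],[2,98],axis=0).ravel(),np.nanpercentile(W[m][:,2],[2,98]))
  sh=(r[...,0]>-.02)&(r[...,0]<.02)&(r[...,1]>-.3)&(r[...,1]<-.17)&(W[...,2]>.085)&(W[...,2]<.118)&(H[...,1]<60)
  for c,a,m in blobs(sh,15):print(n,"shank",a,np.nanpercentile(r[m],[2,98],axis=0).ravel(),np.nanpercentile(W[m][:,2],[2,50,98]))
  cv2.imwrite(f"pics/{n}2.png",d["color"][:,:,::-1])
```

```text
4.65 [ 0.5615 -0.152   0.1026] [ 0.3901  0.2409 -1.4286] 0.23404773058473644
top [380.5714 200.9524] 21 [-0.0115 -0.2831  0.0081 -0.2737] [0.1076 0.1436]
top shank 113 [-0.0042 -0.2743  0.0053 -0.2057] [0.1039 0.1083 0.1138]
scene shank 108 [-0.0056 -0.2742  0.0046 -0.2046] [0.1037 0.1099 0.1137]
wrist [326.1104 246.8456] 2662 [-0.0106 -0.3101  0.0098 -0.2764] [0.1007 0.116 ]
wrist shank 2195 [-0.0192 -0.1829  0.0192 -0.1793] [0.0861 0.1008 0.1175]
wrist shank 2945 [-0.0054 -0.2747  0.0041 -0.2058] [0.105  0.1081 0.1099]
wrist shank 282 [-0.0198 -0.298  -0.0119 -0.2958] [0.0927 0.1073 0.1176]
wrist shank 300 [ 0.0115 -0.2981  0.0198 -0.2958] [0.0926 0.107  0.1177]
```

View pics/wrist2.png

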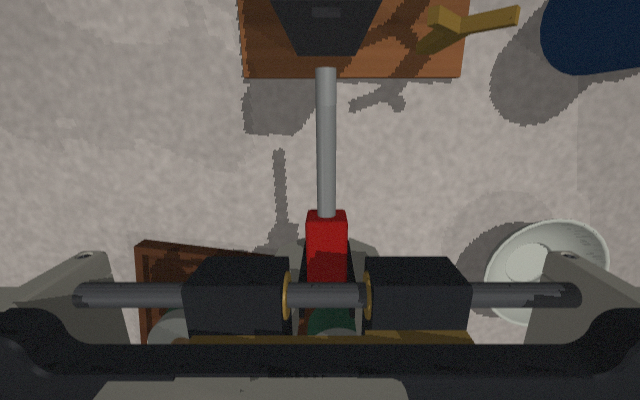

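The pin is out: in the wrist view the shank runs level from (326,210) to (326,68), clear of the block. Next I'll move it sideways, forward over the forks, and down.

>>> {"api": "jog_arm", "payload": {"moves": [[0, 0, -0.02, 0], [0, 0.02, -0.02, 0], [0, 0.05, -0.02, 0], [0, 0.0755, -0.02, 0], [0, 0.0755, -0.02, 0], [0.03, 0.0755, -0.02, 0], [0.06, 0.0755, -0.02, 0], [0.08, 0.0755, -0.02, 0], [0.089, 0.0755, -0.02, 0], [0.089, 0.0755, -0.02, 0], [0.089, 0.0755, -0.02, 0]]}}

```text
clock: 6.18
position: [0.6272, -0.0575, 0.1226]
ee_rot: [2.102, 2.334, -0.001]
force: [0.3, -0.7, -0.3]
width: 0.238
gripper_force: 30.0
```

Run:
```python
from h import *
from cell import arm
np.set_printoptions(precision=4,suppress=True)
s=arm.observe();print(s["clock"],s["position"],s["force"],to_rk(s["position"]))
d=arm.get_image("wrist");cv2.imwrite("pics/w3.png",d["color"][:,:,::-1])
W=cloud(d);H=hsv(d);r=to_rk(W)
f=(r[...,0]>.03)&(r[...,0]<.12)&(r[...,1]>-.19)&(r[...,1]<-.12)&(W[...,2]>.06)&(W[...,2]<.095)&(H[...,0]>15)&(H[...,0]<32)&(H[...,1]>80)
for c,a,m in blobs(f,30):print("fork",c,a,np.nanpercentile(r[m],[1,99],axis=0).ravel(),W[m][:,2].max())
sh=(r[...,0]>.05)&(r[...,0]<.1)&(r[...,1]>-.19)&(r[...,1]<-.1)&(W[...,2]>.11)&(W[...,2]<.14)
for c,a,m in blobs(sh,30):print("sh",c,a,np.nanpercentile(r[m],[1,99],axis=0).ravel(),np.median(W[m][:,2]))
```

```text
6.175 [ 0.6272 -0.0575  0.1226] [ 0.3228 -0.7416 -0.3452] [ 0.0753 -0.2198]
fork [301.4356 109.126 ] 365 [ 0.0513 -0.1394  0.0678 -0.1315] 0.08766723438708157
fork [348.9195 108.9856] 348 [ 0.0814 -0.1388  0.0975 -0.1315] 0.08703677718427354
fork [303.6932 173.9764] 339 [ 0.0515 -0.181   0.0679 -0.1733] 0.08729257165952721
fork [347.4717 173.8302] 318 [ 0.0818 -0.1809  0.0975 -0.1732] 0.08714840740277577
sh [325.6299 141.7104] 3015 [ 0.0699 -0.1898  0.0797 -0.1187] 0.12785808268957236
```

View pics/w3.png

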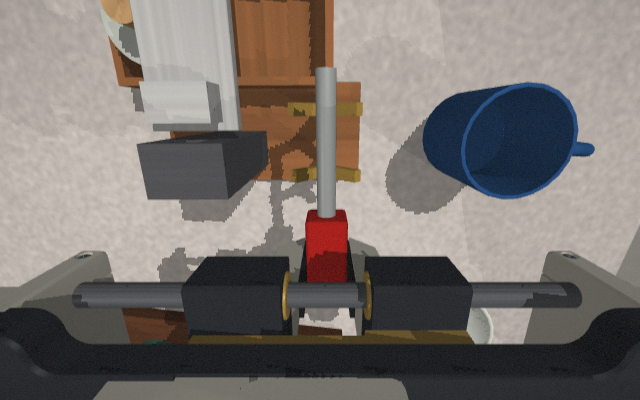

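The shank is centred over both V forks at (325,109) and (325,174). I'll lower it.

>>> {"api": "jog_arm", "payload": {"moves": [[0.0015, 0, 0.015, 0], [0.0015, 0, 0.03, 0], [0.0015, 0, 0.038, 0], [0.0015, 0, 0.043, 0], [0.0015, 0, 0.047, 0], [0.0015, 0, 0.047, 0], [0.0015, 0, 0.047, 0]]}}

```text
clock: 7.1
position: [0.6273, -0.0544, 0.0761]
ee_rot: [2.1, 2.336, 0.001]
force: [-1.6, -0.6, -0.9]
width: 0.234
gripper_force: 30.0
```

>>> {"api": "jog_arm", "payload": {"moves": [[0, 0, 0.0015, 0], [0, 0, 0.0025, 0], [0, 0, 0.0025, 0]]}}

```text
clock: 7.48
position: [0.6271, -0.0545, 0.0734]
ee_rot: [2.1, 2.336, 0.0]
force: [-0.1, 1.1, 2.2]
width: 0.237
gripper_force: 30.0
```

>>> {"api": "jog_arm", "payload": {"moves": [[0, 0, 0.0003, 0], [0, 0, 0.0003, 0], [0, 0, 0.0003, 0], [0, 0, 0.0003, 0], [0, 0, -0.02, 0], [0, 0, -0.06, 0], [0, 0, -0.11, 0], [0, 0, -0.11, 0]], "hand": 0.05}}

```text
clock: 8.48
position: [0.6298, -0.0538, 0.1892]
ee_rot: [2.096, 2.332, 0.009]
force: [-0.5, -0.1, 0.8]
width: 0.545
gripper_force: 0.0
```

Run:
```python
from h import *
from cell import arm
np.set_printoptions(precision=4,suppress=True)
s=arm.observe();print(s["clock"],s["position"],s["force"],to_rk(s["position"]))
for n in("wrist","top"):
  d=arm.get_image(n);W=cloud(d);H=hsv(d);r=to_rk(W)
  red=((H[...,0]<5)|(H[...,0]>175))&(H[...,1]>180)&(H[...,2]>60)&(abs(r[...,0]-.07)<.05)&(abs(r[...,1]+.21)<.06)
  for c,a,m in blobs(red,20):print(n,"red",c,a,np.nanpercentile(r[m],[1,99],axis=0).ravel(),np.median(W[m][:,2]))
  sh=(r[...,0]>.05)&(r[...,0]<.1)&(r[...,1]>-.185)&(r[...,1]<-.1)&(W[...,2]>.07)&(W[...,2]<.09)&(H[...,1]<60)
  for c,a,m in blobs(sh,15):print(n,"sh",c,a,np.nanpercentile(r[m],[1,99],axis=0).ravel(),np.median(W[m][:,2]))
  k=(H[...,2]<50)&(W[...,2]>.105)&(W[...,2]<.135)&(abs(r[...,0])<.04)&(abs(r[...,1]-.055)<.04)
  for c,a,m in blobs(k,15):print(n,"barknob",c,np.nanmedian(r[m],0))
print(row(s,*rk(0,.055),.185,96.1))
```

```text
8.475 [ 0.6298 -0.0538  0.1892] [-0.5058 -0.1334  0.777 ] [ 0.0783 -0.2164]
wrist red [320.7619 198.3011] 1159 [ 0.0636 -0.234   0.0841 -0.1872] 0.0849711195930592
wrist sh [320.7032 130.3169] 893 [ 0.0691 -0.1842  0.0787 -0.1159] 0.07821981308835908
top red [340.75 179.65] 20 [ 0.0649 -0.1922  0.0845 -0.1871] 0.08492280940664143
top sh [325.5714 180.8571] 91 [ 0.0709 -0.1832  0.0798 -0.1171] 0.0787704727098151
top barknob [245.2951 216.4754] [-0.0025  0.0562]
([0.2714, -0.0783, 0.0033, 0.0001], np.float64(96.1))
```

The pin is parked level, with its handle top at 0.085 m. Next is the bar knob.

>>> {"api": "jog_arm", "payload": {"moves": [[0.271, -0.078, 0.003, 0], [0.271, -0.078, 0.003, 0], [0.271, -0.078, 0.003, 0], [0.271, -0.078, 0.003, 0], [0.271, -0.078, 0.003, 0], [0.271, -0.078, 0.003, 0], [0.271, -0.078, 0.003, 0], [0.271, -0.078, 0.04, 0], [0.271, -0.078, 0.06, 0], [0.271, -0.078, 0.073, 0], [0.271, -0.078, 0.073, 0]]}}

```text
clock: 9.95
position: [0.5232, 0.2055, 0.1112]
ee_rot: [2.101, 2.332, 0.004]
force: [1.3, -2.1, 4.8]
width: 0.543
gripper_force: 2.3
```

>>> {"api": "jog_arm", "payload": {"moves": [[0, 0, 0, 0], [0, 0, 0, 0], [0, 0, 0, 0], [0, 0, 0, 0]], "hand": 0.0, "newtons": 20}}

```text
clock: 10.45
position: [0.5229, 0.2052, 0.1113]
ee_rot: [2.102, 2.331, 0.003]
force: [2.7, -2.3, 6.8]
width: 0.234
gripper_force: 21.7
```

Run:
```python
from h import *
from cell import arm
s=arm.observe();print(s["clock"],s["position"],s["force"],s["width"]*.0918,to_rk(s["position"]),s["joints"])
# arc: tool x=+rack y, tool y=+rack x, radius .09 about pivot at tool x=+.09
n=18
for i in range(1,n+1):
    a=1.7*i/n; print([round(.09*(1-np.cos(a)),3),round(.09*np.sin(a),3),0,round(-a,3)],end=", ")
```

```text
10.45 [0.5229256  0.20522301 0.11133929] [ 2.70532974 -2.25606662  6.77363127] 0.021509223565222932 [-0.00049058  0.05257281] [-0.10486653  0.52517037 -0.50904922  1.84275701  0.33220139  0.85573914
 -0.67308906]
[np.float64(0.0), np.float64(0.008), 0, -0.094], [np.float64(0.002), np.float64(0.017), 0, -0.189], [np.float64(0.004), np.float64(0.025), 0, -0.283], [np.float64(0.006), np.float64(0.033), 0, -0.378], [np.float64(0.01), np.float64(0.041), 0, -0.472], [np.float64(0.014), np.float64(0.048), 0, -0.567], [np.float64(0.019), np.float64(0.055), 0, -0.661], [np.float64(0.024), np.float64(0.062), 0, -0.756], [np.float64(0.031), np.float64(0.068), 0, -0.85], [np.float64(0.037), np.float64(0.073), 0, -0.944], [np.float64(0.044), np.float64(0.078), 0, -1.039], [np.float64(0.052), np.float64(0.082), 0, -1.133], [np.float64(0.06), np.float64(0.085), 0, -1.228], [np.float64(0.068), np.float64(0.087), 0, -1.322], [np.float64(0.076), np.float64(0.089), 0, -1.417], [np.float64(0.085), np.float64(0.09), 0, -1.511], [np.float64(0.093), np.float64(0.09), 0, -1.606], [np.float64(0.102), np.float64(0.089), 0, -1.7],
```

>>> {"api": "jog_arm", "payload": {"moves": [[0, 0, -0.003, 0], [0, 0.008, -0.003, -0.094], [0.002, 0.017, -0.003, -0.189], [0.004, 0.025, -0.003, -0.283], [0.006, 0.033, -0.003, -0.378], [0.01, 0.041, -0.003, -0.472], [0.014, 0.048, -0.003, -0.567], [0.019, 0.055, -0.003, -0.661]]}}

```text
clock: 11.45
position: [0.5749, 0.228, 0.1121]
ee_rot: [1.229, 2.89, -0.005]
force: [5.3, -3.7, -7.6]
width: 0.237
gripper_force: 20.0
```

Run:
```python
from h import *
from cell import arm
s=arm.observe();print(s["clock"],s["position"],s["force"],s["width"]*.0918,s["joints"])
p=to_rk(s["position"])-[0,.145];a0=np.arctan2(p[0],-p[1]);print("angle",a0,"r",np.hypot(*p))
P=rk(0,.145)
for a in np.linspace(a0,1.7,13)[1:]:
    q=P+.09*(np.sin(a)*XD-np.cos(a)*YD); print(np.round(row(s,*q,.114,96.1+np.degrees(a))[0],3).tolist(),end=", ")
```

```text
11.45 [0.57494721 0.22802242 0.11213274] [ 5.33910866 -3.69497284 -7.58146629] 0.02172771465942303 [-0.03461232  0.64204454 -0.65543041  1.68601709  0.46021002  0.9744299
 -0.09222466]
angle 0.6192312766214804 r 0.09245068973265713
[0.002, 0.008, -0.002, -0.049], [0.003, 0.016, -0.002, -0.139], [0.005, 0.024, -0.002, -0.229], [0.007, 0.032, -0.002, -0.319], [0.01, 0.04, -0.002, -0.41], [0.013, 0.047, -0.002, -0.5], [0.018, 0.054, -0.002, -0.59], [0.022, 0.06, -0.002, -0.68], [0.028, 0.066, -0.002, -0.77], [0.034, 0.072, -0.002, -0.86], [0.04, 0.077, -0.002, -0.95], [0.047, 0.081, -0.002, -1.04],
```

>>> {"api": "jog_arm", "payload": {"moves": [[0.002, 0.008, 0, -0.049], [0.003, 0.016, 0, -0.139], [0.005, 0.024, 0, -0.229], [0.007, 0.032, 0, -0.319], [0.01, 0.04, 0, -0.41], [0.013, 0.047, 0, -0.5], [0.018, 0.054, 0, -0.59], [0.022, 0.06, 0, -0.68], [0.028, 0.066, 0, -0.77], [0.034, 0.072, 0, -0.86], [0.04, 0.077, 0, -0.95], [0.047, 0.081, 0, -1.04], [0.047, 0.081, 0, -1.04]]}}

```text
clock: 13.08
position: [0.6054, 0.3197, 0.1124]
ee_rot: [-0.364, 3.112, 0.001]
force: [21.5, 4.6, -15.5]
width: 0.235
gripper_force: 20.0
```

Run:
```python
from h import *
from cell import arm
s=arm.observe();print(s["clock"],s["position"],s["force"],s["width"]*.0918,s["joints"])
p=to_rk(s["position"])-[0,.145];print("angle",np.arctan2(p[0],-p[1]),"r",np.hypot(*p))
```

```text
13.075 [0.60535139 0.31971161 0.11241355] [ 21.45836701   4.6402085  -15.49729597] 0.021565034778738085 [-0.06512656  0.80454197 -0.87178166  1.50322499  0.65840931  1.13711842
  0.73891472]
angle 1.7051277827705416 r 0.09448574903861727
```

>>> {"api": "jog_arm", "payload": {"moves": [[0, 0, 0, 0], [0, 0, 0, 0], [0, 0, 0, 0], [0, 0, -0.04, 0], [0, 0, -0.08, 0], [0, 0, -0.08, 0]], "hand": 0.05}}

```text
clock: 13.82
position: [0.5997, 0.3232, 0.1971]
ee_rot: [-0.371, 3.115, 0.005]
force: [0.5, -0.2, -1.0]
width: 0.544
gripper_force: 0.0
```

```bash
cat > look.py <<'E'
from h import *
from cell import arm
import sys
np.set_printoptions(precision=4,suppress=True)
def look():
    s=arm.observe();print("t",s["clock"],"pos",np.round(s["position"],4),"F",np.round(s["force"],1),"w",round(s["width"]*.0918,4))
    for n in("top","scene"):
        d=arm.get_image(n);W=cloud(d);H=hsv(d);r=to_rk(W)
        kn=(W[...,0]>.35)&(W[...,0]<.68)&(W[...,1]<.33)&(W[...,1]>-.5)&(H[...,0]>8)&(H[...,0]<22)&(H[...,1]>60)&(H[...,2]>100)&(W[...,2]>.066)&(W[...,2]<.1)
        for c,a,m in blobs(kn,12): 
            p=ray(d,*c,.078); q=np.nanmedian(W[m],0); print(n,a,"ray",p[:2],"cloud",q,"rk",np.round(to_rk(q),3))
        cv2.imwrite(f"pics/{n}_{sys.argv[1]}.png",d["color"][:,:,::-1]);np.savez(f"{n}_{sys.argv[1]}.npz",**d)
    return s
if __name__=="__main__":
    s=look(); 
    for a in sys.argv[2:]:
        x,y,z,t=map(float,a.split(",")); print(a,row(s,x,y,z,t))
E
python3 look.py a 0.4535,-0.270,.18,96.1 .4535,-.270,.072,96.1
```

```text
t 13.825 pos [0.5997 0.3232 0.1971] F [ 0.5 -0.2 -1. ] w 0.0499
top 19 ray [0.6317 0.0286] cloud [0.6309 0.0285 0.0809] rk [ 0.088 -0.135]
top 13 ray [ 0.6333 -0.0131] cloud [ 0.6336 -0.0132  0.0775] rk [ 0.086 -0.176]
top 12 ray [ 0.6093 -0.0173] cloud [ 0.6091 -0.018   0.0818] rk [ 0.061 -0.179]
top 12 ray [0.6054 0.0241] cloud [0.6038 0.0235 0.0815] rk [ 0.061 -0.137]
top 71 ray [ 0.5925 -0.3988] cloud [ 0.5917 -0.3977  0.0821] rk [ 0.004 -0.554]
top 71 ray [ 0.5858 -0.2755] cloud [ 0.5847 -0.2746  0.0824] rk [ 0.01  -0.431]
top 76 ray [ 0.52   -0.3337] cloud [ 0.5194 -0.3322  0.0819] rk [-0.061 -0.481]
top 70 ray [ 0.453  -0.2695] cloud [ 0.4531 -0.2684  0.0821] rk [-0.12  -0.411]
top 79 ray [ 0.4488 -0.3976] cloud [ 0.4484 -0.3964  0.0815] rk [-0.138 -0.538]
scene 65 ray [ 0.4479 -0.3983] cloud [ 0.45   -0.3965  0.0829] rk [-0.137 -0.538]
scene 59 ray [ 0.4517 -0.2705] cloud [ 0.4546 -0.269   0.0828] rk [-0.119 -0.412]
scene 64 ray [ 0.5206 -0.3336] cloud [ 0.5224 -0.3324  0.083 ] rk [-0.058 -0.482]
scene 62 ray [0.4979 0.0729] cloud [0.5004 0.073  0.0828] rk [-0.037 -0.077]
scene 67 ray [ 0.5915 -0.3995] cloud [ 0.5939 -0.3977  0.0831] rk [ 0.006 -0.554]
scene 64 ray [ 0.5867 -0.2759] cloud [ 0.5891 -0.2749  0.0826] rk [ 0.014 -0.432]
scene 23 ray [ 0.6056 -0.0166] cloud [ 0.6084 -0.0159  0.0812] rk [ 0.061 -0.176]
scene 24 ray [0.6021 0.0255] cloud [0.6044 0.0261 0.0811] rk [ 0.061 -0.134]
scene 14 ray [ 0.6346 -0.0139] cloud [ 0.637  -0.0133  0.0839] rk [ 0.09  -0.177]
scene 12 ray [0.6298 0.0272] cloud [0.6337 0.028  0.086 ] rk [ 0.091 -0.135]
0.4535,-0.270,.18,96.1 ([0.2815, -0.5423, 0.0144, 1.7013], np.float64(-166.43))
.4535,-.270,.072,96.1 ([0.282, -0.5426, 0.1224, 1.7013], np.float64(-166.43))
```

View pics/top_a.png

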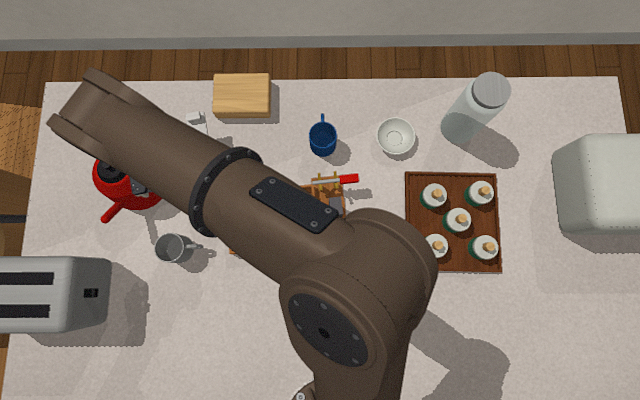

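The bar is open, its end at (196,118), and the pin sits in the notch at (340,181) with all five spares still on the tray. I'll take the nearest spare, A.

>>> {"api": "jog_arm", "payload": {"moves": [[0.282, -0.542, 0.014, 1.701], [0.282, -0.542, 0.014, 1.701], [0.282, -0.542, 0.014, 1.701], [0.282, -0.542, 0.014, 1.701], [0.282, -0.542, 0.014, 1.701], [0.282, -0.542, 0.014, 1.701], [0.282, -0.542, 0.014, 1.701], [0.282, -0.542, 0.014, 1.701], [0.282, -0.542, 0.014, 1.701], [0.282, -0.542, 0.014, 1.701], [0.282, -0.542, 0.014, 1.701], [0.282, -0.542, 0.014, 1.701], [0.282, -0.542, 0.014, 1.701], [0.282, -0.542, 0.014, 1.701]]}}

```text
clock: 15.68
position: [0.4523, -0.2703, 0.1792]
ee_rot: [-2.097, -2.339, -0.0]
force: [-0.0, 0.3, 0.4]
width: 0.545
gripper_force: 0.0
```

```bash
cat > wr.py <<'E'
from h import *
from cell import arm
import sys
np.set_printoptions(precision=4,suppress=True)
s=arm.observe();print("t",s["clock"],np.round(s["position"],4),"F",np.round(s["force"],1),"w",round(s["width"]*.0918,4),"q",np.round(s["joints"],2))
for a in sys.argv[1:]:
    x,y,z,t=map(float,a.split(",")); print(a,row(s,x,y,z,t))
E
python3 wr.py .4535,-.269,.072,96.1; python3 -c "
from h import *
for x in(-.039,.039):
  for y in(-.078,0,.078): print(x,y,rk(x,y))"
```

```text
t 15.675 [ 0.4523 -0.2703  0.1792] F [-0.   0.3  0.4] w 0.05 q [ 0.86  0.4  -0.55  1.85  0.25  0.96  0.31]
.4535,-.269,.072,96.1 ([0.0011, 0.0013, 0.1072, 0.0022], np.float64(96.22))
-0.039 -0.078 [0.49850942 0.07129734]
-0.039 0 [0.49022082 0.1488557 ]
-0.039 0.078 [0.48193222 0.22641406]
0.039 -0.078 [0.57606778 0.07958594]
0.039 0 [0.56777918 0.1571443 ]
0.039 0.078 [0.55949058 0.23470266]
```

>>> {"api": "jog_arm", "payload": {"moves": [[0.001, 0.001, 0.05, 0.002], [0.001, 0.001, 0.085, 0.002], [0.001, 0.001, 0.107, 0.002], [0.001, 0.001, 0.107, 0.002], [0.001, 0.001, 0.107, 0.002]]}}

```text
clock: 16.3
position: [0.4535, -0.2702, 0.0731]
ee_rot: [2.101, 2.334, 0.0]
force: [0.7, 0.1, 0.3]
width: 0.543
gripper_force: 0.0
```

>>> {"api": "jog_arm", "payload": {"moves": [[0, 0, 0, 0], [0, 0, 0, 0], [0, 0, 0, 0], [0, 0, 0, 0], [0, 0, -0.03, 0], [0, 0, -0.08, 0], [0, 0, -0.138, 0], [0, 0, -0.138, 0]], "hand": 0.0, "newtons": 25}}

```text
clock: 17.3
position: [0.4553, -0.2711, 0.2145]
ee_rot: [2.098, 2.328, 0.003]
force: [0.3, 0.6, -2.7]
width: 0.232
gripper_force: 25.0
```

```bash
python3 wr.py .5595,.2347,.21,96.1 .5595,.2347,.072,96.1
```

```text
t 17.3 [ 0.4553 -0.2711  0.2145] F [ 0.3  0.6 -2.7] w 0.0213 q [ 0.87  0.36 -0.57  1.81  0.22  1.03  0.32]
.5595,.2347,.21,96.1 ([0.4923, 0.1563, 0.0032, -0.0022], np.float64(95.97))
.5595,.2347,.072,96.1 ([0.4929, 0.1554, 0.1412, -0.0022], np.float64(95.97))
```

>>> {"api": "jog_arm", "payload": {"moves": [[0.49, 0.157, 0, 0], [0.49, 0.157, 0, 0], [0.49, 0.157, 0, 0], [0.49, 0.157, 0, 0], [0.49, 0.157, 0, 0], [0.49, 0.157, 0, 0], [0.49, 0.157, 0, 0], [0.49, 0.157, 0, 0], [0.49, 0.157, 0, 0], [0.49, 0.157, 0, 0], [0.49, 0.157, 0, 0], [0.49, 0.157, 0, 0], [0.49, 0.157, 0, 0]]}}

```text
clock: 18.92
position: [0.5581, 0.232, 0.2103]
ee_rot: [2.104, 2.332, -0.0]
force: [1.2, 0.1, -1.7]
width: 0.234
gripper_force: 25.0
```

```bash
python3 wr.py .5595,.2347,.072,96.1
python3 - <<'E'
from h import *
from cell import arm
np.set_printoptions(precision=4,suppress=True)
d=arm.get_image("wrist");cv2.imwrite("pics/w4.png",d["color"][:,:,::-1]);W=cloud(d);r=to_rk(W)
lid=(W[...,2]>.185)&(W[...,2]<.203)&(np.hypot(*(r-[.039,.078]).transpose(2,0,1))<.06)
for c,a,m in blobs(lid,100): print(c,a,np.nanpercentile(r[m],[1,99],axis=0).ravel(),np.nanmedian(W[m],0))
E
```

```text
t 18.925 [0.5581 0.232  0.2103] F [ 1.2  0.1 -1.7] w 0.0214 q [-0.04  0.51 -0.66  1.62  0.34  1.13 -0.68]
.5595,.2347,.072,96.1 ([0.0027, 0.0017, 0.1383, -0.0038], np.float64(95.88))
[326.1298 225.5514] 3096 [0.0095 0.079  0.0647 0.1048] [0.5558 0.2477 0.1942]
```

View pics/w4.png

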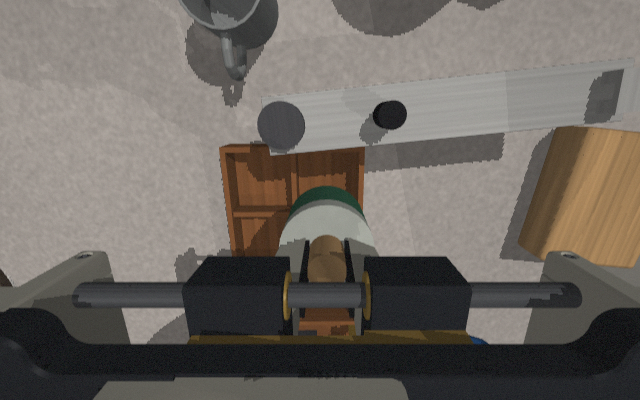

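The tin hangs straight over the far-left pocket, with the bar well clear beyond it. I'll lower it and release.

>>> {"api": "jog_arm", "payload": {"moves": [[0.0027, 0.0017, 0, -0.004], [0.0027, 0.0017, 0.04, -0.004], [0.0027, 0.0017, 0.08, -0.004], [0.0027, 0.0017, 0.11, -0.004], [0.0027, 0.0017, 0.125, -0.004], [0.0027, 0.0017, 0.137, -0.004], [0.0027, 0.0017, 0.137, -0.004], [0.0027, 0.0017, 0.137, -0.004]]}}

```text
clock: 19.98
position: [0.5599, 0.2366, 0.0742]
ee_rot: [2.097, 2.338, 0.002]
force: [-0.9, -0.6, -0.8]
width: 0.232
gripper_force: 25.0
```

>>> {"api": "jog_arm", "payload": {"moves": [[0, 0, 0.001, 0], [0, 0, 0.001, 0], [0, 0, 0.001, 0], [0, 0, -0.03, 0], [0, 0, -0.08, 0], [0, 0, -0.12, 0], [0, 0, -0.12, 0]], "hand": 0.05}}

```text
clock: 20.85
position: [0.5608, 0.2375, 0.1968]
ee_rot: [2.096, 2.337, 0.009]
force: [0.8, 1.1, -0.5]
width: 0.546
gripper_force: 0.0
```

```bash
python3 look.py b .586,-.275,.18,96.1 | grep -v "0.06[0-9] -0.1[37]\|0.0[89][0-9]* -0.1[37]"
```

```text
t 20.85 pos [0.5608 0.2375 0.1968] F [ 0.8  1.1 -0.5] w 0.0501
top 15 ray [ 0.6089 -0.0173] cloud [ 0.6067 -0.0178  0.0832] rk [ 0.059 -0.178]
top 70 ray [ 0.5925 -0.399 ] cloud [ 0.5916 -0.3976  0.0821] rk [ 0.004 -0.554]
top 69 ray [ 0.5861 -0.2758] cloud [ 0.5854 -0.2747  0.0823] rk [ 0.011 -0.431]
top 76 ray [ 0.5202 -0.3336] cloud [ 0.5194 -0.3322  0.0819] rk [-0.061 -0.481]
top 77 ray [ 0.449  -0.3978] cloud [ 0.4485 -0.3961  0.0819] rk [-0.138 -0.537]
scene 63 ray [ 0.4475 -0.3985] cloud [ 0.4503 -0.3974  0.0831] rk [-0.137 -0.539]
scene 60 ray [ 0.52   -0.3346] cloud [ 0.5232 -0.3332  0.083 ] rk [-0.057 -0.483]
scene 59 ray [0.499 0.073] cloud [0.5001 0.0728 0.0816] rk [-0.037 -0.077]
scene 65 ray [ 0.5914 -0.3992] cloud [ 0.5944 -0.3972  0.0835] rk [ 0.007 -0.554]
scene 62 ray [ 0.5867 -0.2758] cloud [ 0.5885 -0.2749  0.0824] rk [ 0.014 -0.432]
scene 64 ray [0.561  0.2361] cloud [0.5635 0.2361 0.082 ] rk [0.043 0.079]
scene 23 ray [ 0.6056 -0.0166] cloud [ 0.6077 -0.0161  0.0822] rk [ 0.06  -0.176]
.586,-.275,.18,96.1 ([-0.5122, -0.0305, 0.0156, 0.0019], np.float64(96.21))
```

>>> {"api": "jog_arm", "payload": {"moves": [[-0.512, -0.0305, 0.016, 0], [-0.512, -0.0305, 0.016, 0], [-0.512, -0.0305, 0.016, 0], [-0.512, -0.0305, 0.016, 0], [-0.512, -0.0305, 0.016, 0], [-0.512, -0.0305, 0.016, 0], [-0.512, -0.0305, 0.016, 0], [-0.512, -0.0305, 0.016, 0], [-0.512, -0.0305, 0.016, 0], [-0.512, -0.0305, 0.016, 0], [-0.512, -0.0305, 0.016, 0], [-0.512, -0.0305, 0.016, 0], [-0.512, -0.0305, 0.016, 0], [-0.512, -0.0305, 0.016, 0]]}}

```text
clock: 22.7
position: [0.5845, -0.2756, 0.1774]
ee_rot: [2.097, 2.339, -0.0]
force: [0.7, -0.4, -0.8]
width: 0.546
gripper_force: 0.0
```

```bash
python3 look.py c .5868,-.275,.072,96.1 | grep "t \|F\|-0.4\|072"
```

```text
t 22.7 pos [ 0.5845 -0.2756  0.1774] F [ 0.7 -0.4 -0.8] w 0.0501
top 67 ray [ 0.5863 -0.2764] cloud [ 0.5861 -0.2754  0.0821] rk [ 0.011 -0.432]
top 62 ray [0.4971 0.072 ] cloud [0.4964 0.0723 0.0815] rk [-0.041 -0.077]
top 61 ray [ 0.449  -0.4006] cloud [ 0.4485 -0.3986  0.0818] rk [-0.139 -0.54 ]
scene 54 ray [0.4988 0.0723] cloud [0.5011 0.0723 0.0821] rk [-0.036 -0.077]
scene 51 ray [ 0.588  -0.4021] cloud [ 0.5912 -0.3997  0.0836] rk [ 0.003 -0.556]
scene 62 ray [ 0.5867 -0.2758] cloud [ 0.5896 -0.2747  0.0825] rk [ 0.015 -0.432]
.5868,-.275,.072,96.1 ([0.0004, 0.0024, 0.1054, 0.0027], np.float64(96.25))
```

>>> {"api": "jog_arm", "payload": {"moves": [[0.0004, 0.0024, 0.05, 0.002], [0.0004, 0.0024, 0.085, 0.002], [0.0004, 0.0024, 0.105, 0.002], [0.0004, 0.0024, 0.105, 0.002], [0.0004, 0.0024, 0.105, 0.002]]}}

```text
clock: 23.42
position: [0.5876, -0.2756, 0.0736]
ee_rot: [2.099, 2.335, 0.001]
force: [-0.1, 1.0, 0.1]
width: 0.544
gripper_force: 0.0
```

>>> {"api": "jog_arm", "payload": {"moves": [[0, 0, 0, 0], [0, 0, 0, 0], [0, 0, 0, 0], [0, 0, 0, 0], [0, 0, -0.03, 0], [0, 0, -0.08, 0], [0, 0, -0.138, 0], [0.432, 0.026, -0.138, 0], [0.432, 0.026, -0.138, 0], [0.432, 0.026, -0.138, 0], [0.432, 0.026, -0.138, 0], [0.432, 0.026, -0.138, 0], [0.432, 0.026, -0.138, 0], [0.432, 0.026, -0.138, 0], [0.432, 0.026, -0.138, 0], [0.432, 0.026, -0.138, 0], [0.432, 0.026, -0.138, 0], [0.432, 0.026, -0.138, 0], [0.432, 0.026, -0.138, 0], [0.432, 0.026, -0.138, 0]], "hand": 0.0}}

```text
clock: 25.92
position: [0.5668, 0.1565, 0.2102]
ee_rot: [2.101, 2.336, -0.0]
force: [0.3, 0.1, 0.1]
width: 0.231
gripper_force: 25.0
```

```bash
python3 wr.py .5678,.1571,.072,96.1
```

```text
t 25.925 [0.5668 0.1565 0.2102] F [0.3 0.1 0.1] w 0.0212 q [ 0.11  0.49 -0.67  1.66  0.33  1.11 -0.55]
.5678,.1571,.072,96.1 ([0.0005, 0.0011, 0.1382, -0.0006], np.float64(96.06))
```

>>> {"api": "jog_arm", "payload": {"moves": [[0.0005, 0.001, 0.04, 0], [0.0005, 0.001, 0.08, 0], [0.0005, 0.001, 0.11, 0], [0.0005, 0.001, 0.125, 0], [0.0005, 0.001, 0.137, 0], [0.0005, 0.001, 0.137, 0], [0.0005, 0.001, 0.137, 0]]}}

```text
clock: 26.8
position: [0.5682, 0.1578, 0.0742]
ee_rot: [2.1, 2.336, 0.002]
force: [0.1, 0.7, -0.2]
width: 0.236
gripper_force: 25.0
```

>>> {"api": "jog_arm", "payload": {"moves": [[0, 0, 0.001, 0], [0, 0, 0.001, 0], [0, 0, 0.001, 0], [0, 0, -0.03, 0], [0, 0, -0.08, 0], [0, 0, -0.12, 0], [0, 0, -0.12, 0]], "hand": 0.05}}

```text
clock: 27.68
position: [0.5693, 0.1586, 0.1967]
ee_rot: [2.098, 2.334, 0.008]
force: [0.4, -0.3, -0.3]
width: 0.546
gripper_force: 0.0
```

```bash
python3 look.py d .592,-.398,.18,96.1 | grep -v "0.06[0-9]* -0.1[37]\|0.0[89][0-9]* -0.1[37]"
```

```text
t 27.675 pos [0.5693 0.1586 0.1967] F [ 0.4 -0.3 -0.3] w 0.0501
top 12 ray [0.6051 0.0237] cloud [0.6033 0.0234 0.0838] rk [ 0.06  -0.137]
top 71 ray [ 0.5927 -0.3985] cloud [ 0.5921 -0.3974  0.0819] rk [ 0.004 -0.554]
top 76 ray [ 0.5201 -0.3336] cloud [ 0.5194 -0.3326  0.0815] rk [-0.061 -0.482]
top 79 ray [ 0.449  -0.3978] cloud [ 0.4484 -0.3964  0.0819] rk [-0.139 -0.538]
scene 63 ray [ 0.4473 -0.3985] cloud [ 0.4503 -0.3967  0.0826] rk [-0.137 -0.538]
scene 67 ray [ 0.5207 -0.3338] cloud [ 0.523  -0.3331  0.0821] rk [-0.058 -0.483]
scene 53 ray [0.4994 0.0732] cloud [0.5021 0.0732 0.0824] rk [-0.035 -0.077]
scene 71 ray [ 0.5922 -0.3988] cloud [ 0.5946 -0.397   0.0826] rk [ 0.007 -0.554]
scene 63 ray [0.5703 0.1564] cloud [0.573  0.1561 0.0825] rk [ 0.044 -0.002]
scene 59 ray [0.5608 0.2361] cloud [0.5637 0.2359 0.0827] rk [0.043 0.079]
.592,-.398,.18,96.1 ([-0.5558, -0.0366, 0.0158, -0.0001], np.float64(96.09))
```

>>> {"api": "jog_arm", "payload": {"moves": [[-0.556, -0.036, 0.016, 0], [-0.556, -0.036, 0.016, 0], [-0.556, -0.036, 0.016, 0], [-0.556, -0.036, 0.016, 0], [-0.556, -0.036, 0.016, 0], [-0.556, -0.036, 0.016, 0], [-0.556, -0.036, 0.016, 0], [-0.556, -0.036, 0.016, 0], [-0.556, -0.036, 0.016, 0], [-0.556, -0.036, 0.016, 0], [-0.556, -0.036, 0.016, 0], [-0.556, -0.036, 0.016, 0], [-0.556, -0.036, 0.016, 0], [-0.556, -0.036, 0.016, 0], [-0.556, -0.036, 0.016, 0]]}}

```text
clock: 29.65
position: [0.5909, -0.3991, 0.1774]
ee_rot: [2.1, 2.337, -0.0]
force: [0.6, 0.0, 0.7]
width: 0.546
gripper_force: 0.0
```

```bash
python3 look.py e .5925,-.398,.072,96.1 | grep "t \|F\|-0.[45]\|072"
```

```text
t 29.65 pos [ 0.5909 -0.3991  0.1774] F [0.6 0.  0.7] w 0.0501
top 66 ray [ 0.5932 -0.3996] cloud [ 0.5927 -0.3978  0.0822] rk [ 0.005 -0.554]
top 68 ray [ 0.5206 -0.3348] cloud [ 0.5198 -0.3336  0.082 ] rk [-0.061 -0.483]
top 60 ray [0.4974 0.0723] cloud [0.4966 0.0722 0.0819] rk [-0.041 -0.077]
top 76 ray [ 0.4492 -0.3983] cloud [ 0.4487 -0.3965  0.082 ] rk [-0.138 -0.538]
scene 65 ray [ 0.4478 -0.398 ] cloud [ 0.4505 -0.397   0.0826] rk [-0.137 -0.539]
scene 62 ray [ 0.52   -0.3344] cloud [ 0.5229 -0.3329  0.0832] rk [-0.058 -0.483]
scene 56 ray [0.4991 0.0725] cloud [0.5007 0.0726 0.0814] rk [-0.037 -0.077]
scene 70 ray [ 0.592  -0.3989] cloud [ 0.5939 -0.3977  0.0832] rk [ 0.006 -0.554]
.5925,-.398,.072,96.1 ([0.0009, 0.0017, 0.1054, 0.0003], np.float64(96.12))
```

>>> {"api": "jog_arm", "payload": {"moves": [[0.001, 0.0017, 0.05, 0], [0.001, 0.0017, 0.085, 0], [0.001, 0.0017, 0.105, 0], [0.001, 0.0017, 0.105, 0], [0.001, 0.0017, 0.105, 0]]}}

```text
clock: 30.38
position: [0.5933, -0.3983, 0.0737]
ee_rot: [2.099, 2.335, 0.001]
force: [0.1, 0.1, 0.3]
width: 0.545
gripper_force: 0.0
```

>>> {"api": "jog_arm", "payload": {"moves": [[0, 0, 0, 0], [0, 0, 0, 0], [0, 0, 0, 0], [0, 0, 0, 0], [0, 0, -0.03, 0], [0, 0, -0.08, 0], [0, 0, -0.142, 0], [0.476, 0.033, -0.142, 0], [0.476, 0.033, -0.142, 0], [0.476, 0.033, -0.142, 0], [0.476, 0.033, -0.142, 0], [0.476, 0.033, -0.142, 0], [0.476, 0.033, -0.142, 0], [0.476, 0.033, -0.142, 0], [0.476, 0.033, -0.142, 0], [0.476, 0.033, -0.142, 0], [0.476, 0.033, -0.142, 0], [0.476, 0.033, -0.142, 0], [0.476, 0.033, -0.142, 0], [0.476, 0.033, -0.142, 0]], "hand": 0.0}}

```text
clock: 32.88
position: [0.5748, 0.078, 0.2142]
ee_rot: [2.101, 2.335, -0.0]
force: [0.2, 0.2, -2.3]
width: 0.235
gripper_force: 25.0
```

```bash
python3 wr.py .5761,.0796,.072,96.1
```

```text
t 32.875 [0.5748 0.078  0.2142] F [ 0.2  0.2 -2.3] w 0.0215 q [ 0.25  0.47 -0.68  1.68  0.32  1.11 -0.42]
.5761,.0796,.072,96.1 ([0.0015, 0.0015, 0.1422, -0.0012], np.float64(96.03))
```

>>> {"api": "jog_arm", "payload": {"moves": [[0.001, 0.001, 0.04, 0], [0.001, 0.001, 0.08, 0], [0.001, 0.001, 0.11, 0], [0.001, 0.001, 0.13, 0], [0.001, 0.001, 0.141, 0], [0.001, 0.001, 0.141, 0], [0.001, 0.001, 0.141, 0]]}}

```text
clock: 33.75
position: [0.5763, 0.0801, 0.0742]
ee_rot: [2.099, 2.336, 0.002]
force: [0.6, -0.8, -1.4]
width: 0.233
gripper_force: 25.0
```

>>> {"api": "jog_arm", "payload": {"moves": [[0, 0, 0.001, 0], [0, 0, 0.001, 0], [0, 0, 0.001, 0], [0, 0, -0.03, 0], [0, 0, -0.08, 0], [0, 0, -0.12, 0], [0, 0, -0.12, 0]], "hand": 0.05}}

```text
clock: 34.62
position: [0.5774, 0.0807, 0.1967]
ee_rot: [2.098, 2.334, 0.008]
force: [-0.3, -0.8, 0.1]
width: 0.543
gripper_force: 0.0
```

```bash
python3 look.py f .521,-.333,.18,96.1 | grep -v "0.06[0-9]* -0.1[37]\|0.0[89][0-9]* -0.1[37]"
```

```text
t 34.625 pos [0.5774 0.0807 0.1967] F [-0.3 -0.8  0.1] w 0.0499
top 62 ray [0.5686 0.1566] cloud [0.5679 0.1556 0.0819] rk [ 0.039 -0.002]
top 59 ray [0.5605 0.2363] cloud [0.5594 0.2355 0.0818] rk [0.039 0.079]
top 74 ray [ 0.5202 -0.3339] cloud [ 0.5193 -0.333   0.0814] rk [-0.061 -0.482]
top 77 ray [ 0.449  -0.3978] cloud [ 0.4484 -0.3965  0.0818] rk [-0.139 -0.538]
scene 64 ray [ 0.4476 -0.3982] cloud [ 0.4505 -0.3965  0.0838] rk [-0.136 -0.538]
scene 63 ray [ 0.52   -0.3341] cloud [ 0.5228 -0.3328  0.0826] rk [-0.058 -0.482]
scene 60 ray [0.5772 0.0783] cloud [0.5801 0.0782 0.0826] rk [ 0.043 -0.08 ]
scene 61 ray [0.5699 0.1565] cloud [0.5721 0.1567 0.082 ] rk [ 0.043 -0.001]
scene 63 ray [0.5618 0.236 ] cloud [0.5642 0.236  0.0819] rk [0.044 0.079]
.521,-.333,.18,96.1 ([-0.4054, -0.1001, 0.0159, -0.0001], np.float64(96.09))
```

Next is spare C, going to pocket (-39, +78).

>>> {"api": "jog_arm", "payload": {"moves": [[-0.405, -0.0995, 0.016, 0], [-0.405, -0.0995, 0.016, 0], [-0.405, -0.0995, 0.016, 0], [-0.405, -0.0995, 0.016, 0], [-0.405, -0.0995, 0.016, 0], [-0.405, -0.0995, 0.016, 0], [-0.405, -0.0995, 0.016, 0], [-0.405, -0.0995, 0.016, 0], [-0.405, -0.0995, 0.016, 0], [-0.405, -0.0995, 0.016, 0], [-0.405, -0.0995, 0.016, 0], [-0.405, -0.0995, 0.016, 0]]}}

```text
clock: 36.22
position: [0.5199, -0.3328, 0.1774]
ee_rot: [2.099, 2.337, -0.0]
force: [-0.4, 0.4, 0.4]
width: 0.542
gripper_force: 0.0
```

```bash
python3 look.py g .521,-.333,.072,96.1 | grep "t \|F\|-0.[45]\|072"
```

```text
t 36.225 pos [ 0.5199 -0.3328  0.1774] F [-0.4  0.4  0.4] w 0.0498
top 68 ray [ 0.5206 -0.3349] cloud [ 0.5196 -0.3332  0.082 ] rk [-0.061 -0.482]
top 61 ray [0.4973 0.0722] cloud [0.4965 0.0723 0.081 ] rk [-0.041 -0.077]
scene 64 ray [ 0.5199 -0.3344] cloud [ 0.5229 -0.3324  0.083 ] rk [-0.058 -0.482]
scene 55 ray [0.4987 0.0728] cloud [0.5016 0.0728 0.0821] rk [-0.036 -0.077]
.521,-.333,.072,96.1 ([-0.0003, 0.001, 0.1054, 0.001], np.float64(96.16))
```

>>> {"api": "jog_arm", "payload": {"moves": [[0, 0.001, 0.05, 0], [0, 0.001, 0.085, 0], [0, 0.001, 0.105, 0], [0, 0.001, 0.105, 0], [0, 0.001, 0.105, 0]]}}

```text
clock: 36.95
position: [0.5216, -0.3336, 0.0736]
ee_rot: [2.099, 2.335, 0.001]
force: [0.0, 0.7, 0.6]
width: 0.544
gripper_force: 0.0
```

>>> {"api": "jog_arm", "payload": {"moves": [[0, 0, 0, 0], [0, 0, 0, 0], [0, 0, 0, 0], [0, 0, 0, 0], [0, 0, -0.03, 0], [0, 0, -0.08, 0], [0, 0, -0.142, 0], [0.56, 0.0205, -0.142, 0], [0.56, 0.0205, -0.142, 0], [0.56, 0.0205, -0.142, 0], [0.56, 0.0205, -0.142, 0], [0.56, 0.0205, -0.142, 0], [0.56, 0.0205, -0.142, 0], [0.56, 0.0205, -0.142, 0], [0.56, 0.0205, -0.142, 0], [0.56, 0.0205, -0.142, 0], [0.56, 0.0205, -0.142, 0], [0.56, 0.0205, -0.142, 0], [0.56, 0.0205, -0.142, 0], [0.56, 0.0205, -0.142, 0]], "hand": 0.0}}

```text
clock: 39.45
position: [0.482, 0.2242, 0.2141]
ee_rot: [2.103, 2.334, -0.001]
force: [0.5, -0.9, -1.1]
width: 0.237
gripper_force: 25.0
```

```bash
python3 wr.py .4819,.2264,.072,96.1
```

```text
t 39.45 [0.482  0.2242 0.2141] F [ 0.5 -0.9 -1.1] w 0.0218 q [ 0.04  0.41 -0.77  1.79  0.32  1.07 -0.74]
.4819,.2264,.072,96.1 ([0.0023, 0.0001, 0.1421, -0.0025], np.float64(95.96))
```

>>> {"api": "jog_arm", "payload": {"moves": [[0.0015, 0, 0.04, 0], [0.0015, 0, 0.08, 0], [0.0015, 0, 0.11, 0], [0.0015, 0, 0.13, 0], [0.0015, 0, 0.141, 0], [0.0015, 0, 0.141, 0], [0.0015, 0, 0.141, 0]]}}

```text
clock: 40.33
position: [0.482, 0.2274, 0.074]
ee_rot: [2.1, 2.336, 0.002]
force: [-0.3, 0.3, -1.6]
width: 0.234
gripper_force: 25.0
```

>>> {"api": "jog_arm", "payload": {"moves": [[0, 0, 0.001, 0], [0, 0, 0.001, 0], [0, 0, 0.001, 0], [0, 0, -0.03, 0], [0, 0, -0.08, 0], [0, 0, -0.12, 0], [0, 0, -0.12, 0]], "hand": 0.05}}

```text
clock: 41.2
position: [0.4829, 0.2285, 0.1964]
ee_rot: [2.099, 2.335, 0.008]
force: [-0.2, -0.6, -0.9]
width: 0.542
gripper_force: 0.0
```

```bash
python3 look.py i .449,-.3975,.18,96.1 | grep -v "0.06[0-9]* -0.1[37]\|0.0[89][0-9]* -0.1[37]"
```

```text
t 41.2 pos [0.4829 0.2285 0.1964] F [-0.2 -0.6 -0.9] w 0.0497
top 63 ray [0.577  0.0785] cloud [0.5765 0.0778 0.0815] rk [ 0.039 -0.08 ]
top 60 ray [0.5689 0.1569] cloud [0.5689 0.156  0.0823] rk [ 0.04  -0.001]
top 28 ray [0.5608 0.2319] cloud [0.56   0.232  0.0818] rk [0.039 0.075]
top 62 ray [0.4971 0.072 ] cloud [0.4964 0.0723 0.0812] rk [-0.041 -0.077]
top 76 ray [ 0.4491 -0.398 ] cloud [ 0.4485 -0.3965  0.0822] rk [-0.138 -0.538]
scene 62 ray [ 0.447  -0.3985] cloud [ 0.4502 -0.3967  0.0829] rk [-0.137 -0.538]
scene 57 ray [0.4982 0.0731] cloud [0.501  0.0736 0.0822] rk [-0.036 -0.076]
scene 58 ray [0.4834 0.226 ] cloud [0.4864 0.2256 0.0825] rk [-0.035  0.077]
scene 57 ray [0.5783 0.0786] cloud [0.581  0.0787 0.0824] rk [ 0.044 -0.079]
scene 61 ray [0.5703 0.1568] cloud [0.572  0.1565 0.0813] rk [ 0.043 -0.001]
scene 60 ray [0.5616 0.2361] cloud [0.5644 0.2361 0.0821] rk [0.044 0.079]
.449,-.3975,.18,96.1 ([-0.6189, -0.1002, 0.0146, -0.0002], np.float64(96.09))
```

The last spare is still at (.449, -.3975).

>>> {"api": "jog_arm", "payload": {"moves": [[-0.619, -0.1, 0.015, 0], [-0.619, -0.1, 0.015, 0], [-0.619, -0.1, 0.015, 0], [-0.619, -0.1, 0.015, 0], [-0.619, -0.1, 0.015, 0], [-0.619, -0.1, 0.015, 0], [-0.619, -0.1, 0.015, 0], [-0.619, -0.1, 0.015, 0], [-0.619, -0.1, 0.015, 0], [-0.619, -0.1, 0.015, 0], [-0.619, -0.1, 0.015, 0], [-0.619, -0.1, 0.015, 0], [-0.619, -0.1, 0.015, 0], [-0.619, -0.1, 0.015, 0], [-0.619, -0.1, 0.015, 0], [-0.619, -0.1, 0.015, 0]]}}

```text
clock: 43.3
position: [0.4479, -0.3987, 0.1784]
ee_rot: [2.099, 2.337, -0.0]
force: [0.0, -0.1, 0.7]
width: 0.547
gripper_force: 0.0
```

```bash
python3 look.py j .449,-.3975,.072,96.1 | grep "t \|F\|-0.[45]\|072"
```

```text
t 43.3 pos [ 0.4479 -0.3987  0.1784] F [ 0.  -0.1  0.7] w 0.0503
top 59 ray [0.4972 0.0722] cloud [0.4964 0.0722 0.0821] rk [-0.041 -0.077]
top 75 ray [ 0.4492 -0.3984] cloud [ 0.4488 -0.397   0.0819] rk [-0.138 -0.538]
scene 62 ray [ 0.4472 -0.3987] cloud [ 0.4507 -0.3968  0.0824] rk [-0.136 -0.538]
scene 55 ray [0.4991 0.0725] cloud [0.5014 0.0727 0.0818] rk [-0.036 -0.077]
.449,-.3975,.072,96.1 ([0.0011, 0.0012, 0.1064, 0.0005], np.float64(96.13))
```

>>> {"api": "jog_arm", "payload": {"moves": [[0.001, 0.001, 0.05, 0], [0.001, 0.001, 0.085, 0], [0.001, 0.001, 0.106, 0], [0.001, 0.001, 0.106, 0], [0.001, 0.001, 0.106, 0]]}}

```text
clock: 44.02
position: [0.4491, -0.398, 0.0731]
ee_rot: [2.099, 2.336, 0.0]
force: [0.6, 0.1, 0.3]
width: 0.543
gripper_force: 0.0
```

>>> {"api": "jog_arm", "payload": {"moves": [[0, 0, 0, 0], [0, 0, 0, 0], [0, 0, 0, 0], [0, 0, 0, 0], [0, 0, -0.03, 0], [0, 0, -0.08, 0], [0, 0, -0.142, 0], [0.538, 0.098, -0.142, 0], [0.538, 0.098, -0.142, 0], [0.538, 0.098, -0.142, 0], [0.538, 0.098, -0.142, 0], [0.538, 0.098, -0.142, 0], [0.538, 0.098, -0.142, 0], [0.538, 0.098, -0.142, 0], [0.538, 0.098, -0.142, 0], [0.538, 0.098, -0.142, 0], [0.538, 0.098, -0.142, 0], [0.538, 0.098, -0.142, 0], [0.538, 0.098, -0.142, 0], [0.538, 0.098, -0.142, 0]], "hand": 0.0}}

```text
clock: 46.52
position: [0.4891, 0.1462, 0.2142]
ee_rot: [2.102, 2.334, -0.001]
force: [0.4, 0.7, -1.6]
width: 0.227
gripper_force: 25.0
```

```bash
python3 wr.py .4902,.1489,.072,96.1
```

```text
t 46.525 [0.4891 0.1462 0.2142] F [ 0.4  0.7 -1.6] w 0.0209 q [ 0.21  0.38 -0.79  1.83  0.31  1.06 -0.6 ]
.4902,.1489,.072,96.1 ([0.0027, 0.0014, 0.1422, -0.0022], np.float64(95.98))
```

>>> {"api": "jog_arm", "payload": {"moves": [[0.001, 0.001, 0.04, 0], [0.001, 0.001, 0.08, 0], [0.001, 0.001, 0.11, 0], [0.001, 0.001, 0.13, 0], [0.001, 0.001, 0.141, 0], [0.001, 0.001, 0.141, 0], [0.001, 0.001, 0.141, 0]]}}

```text
clock: 47.4
position: [0.4904, 0.1487, 0.074]
ee_rot: [2.1, 2.336, 0.002]
force: [-0.8, 0.1, -1.3]
width: 0.232
gripper_force: 25.0
```

>>> {"api": "jog_arm", "payload": {"moves": [[0, 0, 0.001, 0], [0, 0, 0.001, 0], [0, 0, 0.001, 0], [0, 0, -0.03, 0], [0, 0, -0.08, 0], [0, 0, -0.12, 0], [0, 0, -0.12, 0]], "hand": 0.05}}

```text
clock: 48.28
position: [0.4914, 0.1497, 0.1962]
ee_rot: [2.098, 2.334, 0.008]
force: [0.2, 0.0, -0.8]
width: 0.547
gripper_force: 0.0
```

```bash
python3 look.py k > o.txt; grep -v "0.06[0-9]* -0.1[37]\|0.0[89][0-9]* -0.1[37]" o.txt
python3 - <<'E'
from h import *
from cell import arm
np.set_printoptions(precision=4,suppress=True)
s=arm.observe()
P=rk(0,.145)
for n in("top","scene"):
  d=dict(np.load(f"{n}_k.npz"));W=cloud(d);H=hsv(d)
  k=(H[...,2]<60)&(W[...,2]>.105)&(W[...,2]<.135)&(np.hypot(W[...,0]-.6,W[...,1]-.32)<.08)
  for c,a,m in blobs(k,12):
     q=np.nanmedian(W[m],0);p=to_rk(q)-[0,.145];print(n,"knob",a,q,"ang",np.arctan2(p[0],-p[1]),np.hypot(*p))
  b=(abs(W[...,2]-.1)<.006)&(H[...,1]<60)&(W[...,0]>.5)&(W[...,1]>.25)&(W[...,1]<.45)
  for c,a,m in blobs(b,150): print(n,"bar",a,cv2.minAreaRect(W[m][:,:2].astype(np.float32)))
q=P+.09*(np.sin(1.7)*XD-np.cos(1.7)*YD);print(q)
for z in(.19,.114): print(row(s,*q,z,96.1+97.4))
E
```

```text
t 48.275 pos [0.4914 0.1497 0.1962] F [ 0.2  0.  -0.8] w 0.0502
top 12 ray [0.6049 0.0243] cloud [0.6033 0.0235 0.0835] rk [ 0.06  -0.137]
top 63 ray [0.5768 0.0783] cloud [0.5762 0.0778 0.0812] rk [ 0.039 -0.08 ]
scene 44 ray [0.4968 0.0729] cloud [0.5002 0.073  0.0826] rk [-0.037 -0.076]
scene 57 ray [0.4928 0.1481] cloud [0.4951 0.148  0.0824] rk [-0.034 -0.001]
scene 57 ray [0.484  0.2256] cloud [0.4866 0.2248 0.0814] rk [-0.035  0.076]
scene 57 ray [0.5783 0.0787] cloud [0.5801 0.0787 0.0815] rk [ 0.043 -0.079]
scene 60 ray [0.5703 0.1564] cloud [0.5725 0.1563 0.0814] rk [ 0.044 -0.001]
scene 63 ray [0.5617 0.2359] cloud [0.5647 0.236  0.0818] rk [0.044 0.079]
top bar 941 ((0.7233364582061768, 0.341796875), (0.15953603386878967, 0.05067065730690956), 11.197738647460938)
scene knob 55 [0.6073 0.3166 0.1279] ang 1.6684427117572582 0.09569793227321692
scene bar 1911 ((0.6491254568099976, 0.3273286521434784), (0.3098847568035126, 0.05148891359567642), 11.482549667358398)
[0.6011 0.3182]
([0.1571, 0.1286, 0.0032, -1.7004], np.float64(96.08))
([0.1572, 0.1286, 0.0792, -1.7004], np.float64(96.08))
```

```bash
python3 wr.py .602,.3155,.19,191.4
```

```text
t 48.375 [0.4898 0.1483 0.1932] F [ 0.2 -0.5 -0.1] w 0.0499 q [ 0.2   0.41 -0.79  1.86  0.34  1.01 -0.62]
.602,.3155,.19,191.4 ([0.1544, 0.1292, 0.0032, -1.6637], np.float64(96.08))
```

>>> {"api": "jog_arm", "payload": {"moves": [[0.1544, 0.1292, 0.003, -1.664], [0.1544, 0.1292, 0.003, -1.664], [0.1544, 0.1292, 0.003, -1.664], [0.1544, 0.1292, 0.003, -1.664], [0.1544, 0.1292, 0.003, -1.664], [0.1544, 0.1292, 0.003, -1.664], [0.1544, 0.1292, 0.003, -1.664], [0.1544, 0.1292, 0.003, -1.664], [0.1544, 0.1292, 0.003, -1.664], [0.1544, 0.1292, 0.003, -1.664], [0.1544, 0.1292, 0.003, -1.664], [0.1544, 0.1292, 0.003, -1.664], [0.1544, 0.1292, 0.003, -1.664]]}}

```text
clock: 50.0
position: [0.6019, 0.316, 0.1903]
ee_rot: [-0.312, 3.126, -0.0]
force: [-0.4, 0.6, 0.0]
width: 0.544
gripper_force: 0.0
```

```bash
python3 wr.py .602,.3155,.116,191.4
python3 - <<'E'
from h import *
from cell import arm
np.set_printoptions(precision=4,suppress=True)
d=arm.get_image("wrist");W=cloud(d);H=hsv(d)
k=(H[...,2]<60)&(W[...,2]>.12)&(W[...,2]<.135)&(np.hypot(W[...,0]-.6,W[...,1]-.32)<.06)
for c,a,m in blobs(k,30): print(c,a,np.nanmedian(W[m],0),np.nanpercentile(W[m],[1,99],axis=0).ravel())
E
```

```text
t 50.0 [0.6019 0.316  0.1903] F [-0.4  0.6  0. ] w 0.0499 q [ 0.02  0.8  -1.08  1.42  0.71  1.34  0.68]
.602,.3155,.116,191.4 ([-0.0, -0.0005, 0.0743, -0.0002], np.float64(-168.61))
[329.9327 219.9579] 594 [0.5986 0.3173 0.1271] [0.5894 0.3073 0.1209 0.6094 0.3274 0.1286]
```

>>> {"api": "jog_arm", "payload": {"moves": [[0.002, 0.0015, 0.03, 0], [0.002, 0.0015, 0.06, 0], [0.002, 0.0015, 0.074, 0], [0.002, 0.0015, 0.074, 0], [0.002, 0.0015, 0.074, 0]]}}

```text
clock: 50.68
position: [0.6, 0.3176, 0.1175]
ee_rot: [-0.313, 3.125, 0.002]
force: [0.2, -0.2, -0.4]
width: 0.545
gripper_force: 0.0
```

>>> {"api": "jog_arm", "payload": {"moves": [[0, 0, 0, 0], [0, 0, 0, 0], [0, 0, 0, 0], [0, 0, 0, 0], [0, 0, 0, 0]], "hand": 0.0, "newtons": 20}}

```text
clock: 51.3
position: [0.5997, 0.3172, 0.1165]
ee_rot: [-0.313, 3.126, 0.001]
force: [0.8, -0.2, 2.7]
width: 0.236
gripper_force: 20.0
```

Run:
```python
from h import *
from cell import arm
s=arm.observe();print(s["clock"],s["position"],s["force"],s["width"]*.0918)
p=to_rk(s["position"])-[0,.145];a0=np.arctan2(p[0],-p[1]);print("angle",a0,"r",np.hypot(*p))
P=rk(0,.145)
for a in np.linspace(a0,0.8,10)[1:]:
    q=P+.091*(np.sin(a)*XD-np.cos(a)*YD); print(np.round(row(s,*q,s["position"][2],191.4+np.degrees(a-a0))[0],3).tolist(),end=", ")
```

```text
51.3 [0.59970947 0.31721303 0.11647651] [ 0.76916574 -0.24825862  2.73410115] 0.021627260507758025
angle 1.6929010240687434 r 0.08841736369514754
[-0.002, -0.009, -0.0, 0.1], [-0.001, -0.018, -0.0, 0.199], [0.001, -0.027, -0.0, 0.298], [0.004, -0.035, -0.0, 0.398], [0.007, -0.044, -0.0, 0.497], [0.012, -0.051, -0.0, 0.596], [0.017, -0.059, -0.0, 0.695], [0.023, -0.066, -0.0, 0.794], [0.029, -0.072, -0.0, 0.894],
```

>>> {"api": "jog_arm", "payload": {"moves": [[0, -0.009, 0, 0.1], [0.001, -0.018, 0, 0.199], [0.003, -0.027, 0, 0.298], [0.005, -0.035, 0, 0.398], [0.009, -0.043, 0, 0.497], [0.013, -0.051, 0, 0.596], [0.018, -0.058, 0, 0.695], [0.024, -0.065, 0, 0.794], [0.03, -0.071, 0, 0.894]]}}

```text
clock: 52.42
position: [0.5814, 0.2439, 0.1165]
ee_rot: [-1.067, -2.951, -0.002]
force: [-10.3, 7.4, 2.5]
width: 0.233
gripper_force: 20.0
```

Run:
```python
from h import *
from cell import arm
s=arm.observe();print(s["clock"],s["position"],s["force"],s["width"]*.0918,np.round(s["joints"],2))
p=to_rk(s["position"])-[0,.145];a0=np.arctan2(p[0],-p[1]);print("angle",a0,"r",np.hypot(*p))
P=rk(0,.145)
for a in np.linspace(a0,0.0,11)[1:]:
    q=P+.09*(np.sin(a)*XD-np.cos(a)*YD); print(np.round(row(s,*q,s["position"][2],96.1+np.degrees(a))[0],3).tolist(),end=", ")
```

```text
52.425 [0.58138677 0.24391048 0.1164695 ] [-10.31726205   7.39764681   2.45618822] 0.02142158334925815 [ 0.07  0.73 -0.88  1.64  0.62  1.07 -0.11]
angle 0.7983531588169708 r 0.08621893701762276
[-0.004, -0.007, -0.0, 0.052], [-0.003, -0.014, -0.0, 0.131], [-0.002, -0.021, -0.0, 0.211], [-0.0, -0.028, -0.0, 0.291], [0.002, -0.035, 0.0, 0.371], [0.005, -0.042, 0.0, 0.451], [0.009, -0.048, 0.0, 0.531], [0.012, -0.054, 0.0, 0.61], [0.017, -0.06, 0.0, 0.69], [0.022, -0.065, 0.0, 0.77],
```

>>> {"api": "jog_arm", "payload": {"moves": [[0, -0.007, 0, 0.052], [0, -0.014, 0, 0.131], [0.001, -0.021, 0, 0.211], [0.003, -0.028, 0, 0.291], [0.005, -0.035, 0, 0.371], [0.008, -0.042, 0, 0.451], [0.011, -0.048, 0, 0.531], [0.015, -0.054, 0, 0.61], [0.02, -0.06, 0, 0.69], [0.024, -0.066, 0, 0.77], [0.024, -0.066, 0, 0.77], [0.024, -0.066, 0, 0.77]]}}

```text
clock: 53.92
position: [0.522, 0.2113, 0.1165]
ee_rot: [-2.092, -2.337, -0.007]
force: [-4.2, 15.6, -5.7]
width: 0.232
gripper_force: 20.0
```

```bash
python3 wr.py .523,.206,.1165,96.1
python3 - <<'E'
from h import *
from cell import arm
np.set_printoptions(precision=4,suppress=True)
print(to_rk(arm.observe()["position"]))
for n in("top","scene"):
  d=arm.get_image(n);W=cloud(d);H=hsv(d);r=to_rk(W)
  b=(abs(W[...,2]-.1)<.006)&(H[...,1]<60)&(r[...,1]<.04)&(r[...,1]>-.155)&(abs(r[...,0])<.05)
  for c,a,m in blobs(b,100): print(n,"bar",a,cv2.minAreaRect(r[m].astype(np.float32)))
E
```

```text
t 53.925 [0.522  0.2113 0.1165] F [-4.2 15.6 -5.7] w 0.0213 q [ 0.03  0.58 -0.73  1.82  0.46  0.92 -0.79]
.523,.206,.1165,96.1 ([-0.0054, 0.0004, -0.0, 0.0043], np.float64(96.35))
[-0.0008  0.0587]
top bar 393 ((0.001366298645734787, -0.09265410155057907), (0.05051122605800629, 0.10715778172016144), 0.7196509838104248)
scene bar 1049 ((0.00013380497694015503, -0.055014468729496), (0.18376852571964264, 0.05359942466020584), 89.8492431640625)
```

>>> {"api": "jog_arm", "payload": {"moves": [[0, -0.003, 0, 0], [0, -0.005, 0, 0], [0, -0.005, 0, 0], [0, -0.005, 0, 0]]}}

```text
clock: 54.52
position: [0.5216, 0.2111, 0.1167]
ee_rot: [-2.096, -2.337, -0.018]
force: [14.0, 18.6, -20.7]
width: 0.233
gripper_force: 20.0
```

```bash
cat > bar.py <<'E'
from h import *
from cell import arm
np.set_printoptions(precision=4,suppress=True)
s=arm.observe();print(s["position"],s["force"],to_rk(s["position"]))
def fit(n,d):
  W=cloud(d);H=hsv(d);r=to_rk(W)
  b=(abs(W[...,2]-.1)<.006)&(H[...,1]<60)&(r[...,1]<.13)&(r[...,1]>-.15)&(abs(r[...,0])<.06)
  b&=(r[...,1]<-.03)
  q=r[b];ys=np.arange(-.13,-.04,.01);c=[]
  for y in ys:
    t=q[abs(q[:,1]-y)<.006][:,0];c.append((t.min()+t.max())/2)
  print(n,np.polyfit(ys,c,1),np.round(c,4))
for n in("top","scene"):
  fit(n+"0",dict(np.load(f"{n}0.npz")));fit(n,arm.get_image(n))
E
python3 bar.py
```

```text
[0.5216 0.2111 0.1167] [ 13.9756  18.5933 -20.6592] [-0.0012  0.0585]
top0 [-0.0094 -0.0005] [ 0.0005  0.0005  0.0005  0.0008  0.0002  0.0006  0.0001  0.0003 -0.0005]
top [0.2102 0.0273] [0.0002 0.0006 0.0028 0.0076 0.0098 0.0119 0.0125 0.0137 0.016 ]
scene0 [-0.146  -0.0125] [ 0.0193 -0.0015 -0.0018 -0.0015 -0.0009 -0.0012 -0.002  -0.0022 -0.002 ]
scene [-0.121  -0.0101] [ 0.018  -0.0015 -0.002  -0.0017 -0.0014 -0.0012 -0.0003 -0.001  -0.0015]
```

The bar is against its stop: a further 5 mm of push only raised the force. I'll release, back away and check everything.

>>> {"api": "jog_arm", "payload": {"moves": [[0, 0.004, 0, 0], [0, 0.004, 0, 0], [0, 0.004, 0, 0], [0, 0.004, 0, 0], [0, 0.004, -0.04, 0], [0, 0.004, -0.09, 0], [-0.1, -0.1, -0.15, 0], [-0.25, -0.2, -0.15, 0], [-0.3, -0.2, -0.15, 0], [-0.45, -0.2, -0.15, 0], [-0.5, -0.2, -0.15, 0], [-0.5, -0.2, -0.15, 0], [-0.5, -0.2, -0.15, 0], [-0.5, -0.2, -0.15, 0], [-0.5, -0.2, -0.15, 0]], "hand": 0.05}}

```text
clock: 56.5
position: [0.372, -0.315, 0.2666]
ee_rot: [2.101, 2.335, -0.001]
force: [2.0, 0.7, -0.0]
width: 0.543
gripper_force: 0.0
```

```bash
python3 bar.py; python3 look.py z | grep -v "0.06[0-9]* -0.1[37]\|0.0[89][0-9]* -0.1[37]"
python3 - <<'E'
import cv2
a=cv2.imread("pics/top_z.png")[140:270,140:420];b=cv2.imread("pics/scene_z.png")[130:260,250:530]
cv2.imwrite("pics/fin.png",cv2.resize(cv2.vconcat([a,b]),None,fx=2.2,fy=2.2,interpolation=2))
E
```

```text
[ 0.372  -0.315   0.2666] [ 2.0137  0.707  -0.0217] [-0.2059 -0.4487]
top0 [-0.0094 -0.0005] [ 0.0005  0.0005  0.0005  0.0008  0.0002  0.0006  0.0001  0.0003 -0.0005]
top [-0.0066 -0.0003] [ 0.0006  0.0005  0.0003  0.0003  0.0001  0.0006  0.      0.0005 -0.0003]
scene0 [-0.146  -0.0125] [ 0.0193 -0.0015 -0.0018 -0.0015 -0.0009 -0.0012 -0.002  -0.0022 -0.002 ]
scene [-0.1476 -0.0128] [ 0.0188 -0.0024 -0.0011 -0.0006 -0.0017 -0.0017 -0.0028 -0.0022 -0.0023]
t 56.6 pos [ 0.3704 -0.3194  0.2659] F [-0.1  0.5 -0.7] w 0.0502
top 20 ray [ 0.6371 -0.0134] cloud [ 0.6372 -0.0133  0.0803] rk [ 0.09  -0.177]
top 58 ray [0.5779 0.0788] cloud [0.5767 0.0779 0.0817] rk [ 0.039 -0.08 ]
top 57 ray [0.5695 0.1571] cloud [0.5692 0.1573 0.0815] rk [0.04 0.  ]
top 55 ray [0.5611 0.2371] cloud [0.56   0.2363 0.0824] rk [0.04 0.08]
top 59 ray [0.4971 0.072 ] cloud [0.4963 0.0723 0.0817] rk [-0.041 -0.077]
top 51 ray [0.4902 0.1476] cloud [0.4892 0.1463 0.0816] rk [-0.04  -0.002]
top 38 ray [0.4849 0.2253] cloud [0.4846 0.2244 0.0813] rk [-0.037  0.076]
scene 17 ray [0.4902 0.072 ] cloud [0.4938 0.0727 0.0836] rk [-0.044 -0.076]
scene 17 ray [0.482  0.1481] cloud [0.4854 0.1475 0.0827] rk [-0.044 -0.001]
scene 58 ray [0.5776 0.0785] cloud [0.5802 0.0784 0.0823] rk [ 0.043 -0.08 ]
scene 62 ray [0.5701 0.1564] cloud [0.5728 0.1565 0.0826] rk [ 0.044 -0.001]
scene 59 ray [0.5609 0.2362] cloud [0.5637 0.2361 0.0817] rk [0.043 0.079]
scene 14 ray [ 0.6346 -0.0139] cloud [ 0.6377 -0.0131  0.0847] rk [ 0.09  -0.177]
```

View pics/fin.png

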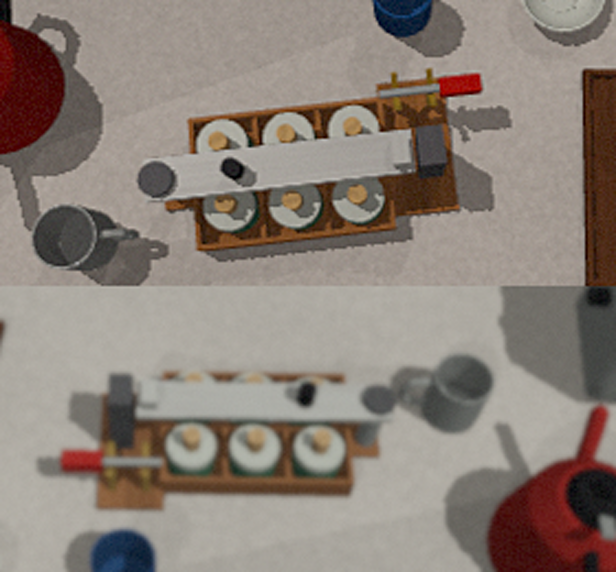

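The picture shows all six pockets filled, the bar shut as at the start, the pin parked in the notch at (430,88), and the mugs and dish untouched.

```bash
python3 -c "
from cell import arm
print(arm.sign_off())"
```

```text
the job is handed in; nothing more can be done
None
```

The job is done and handed in at about 57 s: the pin is parked in its notch, all six pockets hold a tin, the bar is shut again, and the mugs and dish look undisturbed.

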